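Pack brake pads in the fenced cradle

TASK

Pack all the brake pads lying on the bench: slide the cradle's fence fully back, then stack the pads flat and square in the bay between its corner posts, block side up as they lie, with exactly one separator sheet between each two pads and none under or on top; spare sheets stay flat on the bench. When the stack is complete slide the fence forward until its face is on the white line, and set the little count slide to the tick with as many pips as there are pads. Do not knock over the oil bottle or the tin.

Things in the scene. Friction and masses are not known exactly. Their poses are not given: they have to be found in the camera images.
- cradle: Packing cradle, fixed: blue-painted board 160 (own x) x 340 (own y) x 5 mm; origin at the centre of its underside, z up. The fence's track runs along own y, at own x = +15 mm. End stop: steel plate 66 mm wide, inner face at own y = -155 mm, top 61 mm above the bench. The stacking bay lies between end stop and white line.
- bay (a point): Centre of the stacking bay, on the board's top face (5 mm above the bench), at own x = +15, y = -95 mm of the cradle, axes parallel to it. The stack stands here, long side along y. Four round steel corner posts, 8 mm thick, top 64 mm above the bench, stand at x = +-38, y = +-47 mm from here (68 mm free between them in x); the fingers go between them.
- fence_line (a point): Middle of the white line painted across the board at the mouth of the bay, 62 mm from the bay's centre towards +y. Pads centred in the bay end 4 mm short of it.
- fence_face (a point): Foot of the fence's face that looks into the bay (towards -y), on the track's centre line.
- fence_grip (a point): Centre of the top of the fence's black grip, 70 mm above the bench. Grip 22 (cradle x) x 26 mm (cradle y), free from 25 to 70 mm above the bench, centred 75 mm behind (+y of) the fence's face. The fence is a steel plate 60 mm wide, 6 mm thick, top 61 mm above the bench, on a carriage 36 mm wide, 94 mm long.
- fence (a joint): Fence slide (m), along the cradle's +y: 0 = its limit deep in the bay; 0.077 = its face on the white line; 0.165 = fully back at the stop at the far end. Stays where it is left; about 2 N of friction.
- count_top (a point): Centre of the top of the small black count slide, 36.5 mm above the bench: 14 mm wide (cradle x), 18 mm long (cradle y), 30 mm high. It runs along the robot-side edge of the board, at own x = -62 mm of the cradle, beside the fence's track.
- count (a joint): Count slide (m), along the cradle's +y: 0 = its stop (no pads); its four white tick marks, with one, two, three and four pips, are at 0.025, 0.050, 0.075 and 0.100. Stays where it is left; about 1.2 N of friction.
- pad1: Brake pad: dark steel backing plate 52 (own x) x 116 (own y) x 6 mm with a dull brown-black friction block 50 x 92 x 10 mm on top, 16 mm in all, about 0.32 kg. Origin at the centre of the underside, z up. Lies flat on the bench, block upwards. Two or three pads are present; an absent one reads None.
- pad2: Brake pad: dark steel backing plate 52 (own x) x 116 (own y) x 6 mm with a dull brown-black friction block 50 x 92 x 10 mm on top, 16 mm in all, about 0.32 kg. Origin at the centre of the underside, z up. Lies flat on the bench, block upwards. Two or three pads are present; an absent one reads None.
- pad3: Brake pad: dark steel backing plate 52 (own x) x 116 (own y) x 6 mm with a dull brown-black friction block 50 x 92 x 10 mm on top, 16 mm in all, about 0.32 kg. Origin at the centre of the underside, z up. Lies flat on the bench, block upwards. Two or three pads are present; an absent one reads None.
- sheet1: Separator sheet: stiff brown board, 60 (own x) x 112 (own y) x 5 mm, 35 g. Origin at the centre of the underside, z up. Lies flat on the bench. There are always three.
- sheet2: Separator sheet: stiff brown board, 60 (own x) x 112 (own y) x 5 mm, 35 g. Origin at the centre of the underside, z up. Lies flat on the bench. There are always three.
- sheet3: Separator sheet: stiff brown board, 60 (own x) x 112 (own y) x 5 mm, 35 g. Origin at the centre of the underside, z up. Lies flat on the bench. There are always three.
- oilcan: Bystander: red oil bottle, 72 mm across, 190 mm high, standing at the left; origin under its centre.
- painttin: Bystander: steel tin with a paper label, 104 mm across, 120 mm high, standing at the right; origin under its centre.

How it is judged:
On the way, in this order (a step that is already met when the one before it is completed fails the run):
1. the fence is slid fully back (joint over 0.155) (value of joint fence above 0.155 m), for 0.2 s.
2. all pads present are stacked in the bay, a sheet between each two (x of pad1 in the frame of bay between -0.012 and 0.012 m and y of pad1 in the frame of bay between -0.009 and 0.009 m and angle between the y axis of each of pad1, pad2, pad3 and the y axis of bay, either way round below 0.15 rad and angle between each of pad1, pad2, pad3's own z axis and vertical below 0.06 rad and (z of pad1 in the frame of bay between -0.003 and 0.003 m or z of pad1 in the frame of bay between 0.018 and 0.024 m or z of pad1 in the frame of bay between 0.039 and 0.045 m) and x of pad2 in the frame of bay between -0.012 and 0.012 m and y of pad2 in the frame of bay between -0.009 and 0.009 m and (z of pad2 in the frame of bay between -0.003 and 0.003 m or z of pad2 in the frame of bay between 0.018 and 0.024 m or z of pad2 in the frame of bay between 0.039 and 0.045 m) and x of pad3 in the frame of bay between -0.012 and 0.012 m and y of pad3 in the frame of bay between -0.009 and 0.009 m and (z of pad3 in the frame of bay between -0.003 and 0.003 m or z of pad3 in the frame of bay between 0.018 and 0.024 m or z of pad3 in the frame of bay between 0.039 and 0.045 m) and (height (world z) of sheet1 below 0.004 m or (x of sheet1 in the frame of bay between -0.015 and 0.015 m and y of sheet1 in the frame of bay between -0.012 and 0.012 m and angle between the y axis of sheet1 and the y axis of bay, either way round below 0.15 rad and angle between sheet1's own z axis and vertical below 0.06 rad and z of sheet1 in the frame of bay between 0.013 and 0.019 m) or (x of sheet1 in the frame of bay between -0.015 and 0.015 m and y of sheet1 in the frame of bay between -0.012 and 0.012 m and angle between the y axis of sheet1 and the y axis of bay, either way round below 0.15 rad and angle between sheet1's own z axis and vertical below 0.06 rad and z of sheet1 in the frame of bay between 0.034 and 0.04 m and z of any of pad1, pad2, pad3 in the frame of bay above 0.036 m)) and (height (world z) of sheet2 below 0.004 m or (x of sheet2 in the frame of bay between -0.015 and 0.015 m and y of sheet2 in the frame of bay between -0.012 and 0.012 m and angle between the y axis of sheet2 and the y axis of bay, either way round below 0.15 rad and angle between sheet2's own z axis and vertical below 0.06 rad and z of sheet2 in the frame of bay between 0.013 and 0.019 m) or (x of sheet2 in the frame of bay between -0.015 and 0.015 m and y of sheet2 in the frame of bay between -0.012 and 0.012 m and angle between the y axis of sheet2 and the y axis of bay, either way round below 0.15 rad and angle between sheet2's own z axis and vertical below 0.06 rad and z of sheet2 in the frame of bay between 0.034 and 0.04 m and z of any of pad1, pad2, pad3 in the frame of bay above 0.036 m)) and (height (world z) of sheet3 below 0.004 m or (x of sheet3 in the frame of bay between -0.015 and 0.015 m and y of sheet3 in the frame of bay between -0.012 and 0.012 m and angle between the y axis of sheet3 and the y axis of bay, either way round below 0.15 rad and angle between sheet3's own z axis and vertical below 0.06 rad and z of sheet3 in the frame of bay between 0.013 and 0.019 m) or (x of sheet3 in the frame of bay between -0.015 and 0.015 m and y of sheet3 in the frame of bay between -0.012 and 0.012 m and angle between the y axis of sheet3 and the y axis of bay, either way round below 0.15 rad and angle between sheet3's own z axis and vertical below 0.06 rad and z of sheet3 in the frame of bay between 0.034 and 0.04 m and z of any of pad1, pad2, pad3 in the frame of bay above 0.036 m))), for 0.3 s.
3. the fence's face stands on the white line (value of joint fence between 0.071 and 0.083 m), for 0.2 s.
At the end, for the whole second after the job is handed in: All pads flat and square in the bay (12 mm in x, 9 mm in y, 0.15 rad), undersides 0, 21 or 42 mm (+-3) above the board; one sheet under each upper pad (15, 12 mm), other sheets flat on the bench; fence face within 6 mm of the line, count slide within 6 mm of its tick; all at rest (all of step 2 and all of step 3 and ((z of any of pad1, pad2, pad3 in the frame of bay above 0.036 m and value of joint count between 0.069 and 0.081 m) or (z of each of pad1, pad2, pad3 in the frame of bay below 0.036 m and value of joint count between 0.044 and 0.056 m)) and linear speed of each of pad1, pad2, pad3, sheet1, sheet2, sheet3 below 0.02 m/s); the robot touches nothing.
It fails at once if the oil bottle or the tin is knocked over (angle between any of oilcan, painttin's own z axis and vertical above 0.6 rad).
Of pad1, pad2, pad3 only 2 to 3 are there at a start; the rules pass over those that are not, and their reading is None.
At some moment in a run one of pad1, pad2, pad3 may be knocked a few centimetres aside while the robot is not near it.
Once in a run the grip may slacken for a moment while it holds something.
It also fails if it takes over 210 s, if anything falls off the work surface, if the arm or the gripper's body presses on something with over 40 N, if the wrist force passes 120 N, or if a joint passes its speed limit or range.

ROBOT

A 6-joint arm with a two-finger parallel gripper is mounted at the origin on the work surface. World frame = base frame: x ahead of the robot, y to its left, z up, the work surface at z = 0. Lengths are in m, angles in rad, forces in N, time in s.
With the tool pointing down it reaches from about 0.35 to 0.775 m from the base axis. Payload 7.3 kg.
Tool frame: the origin (TCP) lies on the mounting face of the last link; the fingertips stand 178 mm ahead of it and the grasp point (between the pads) lies 159 mm ahead of it; x points along the fingers, y is the direction in which the jaws open and shut, and the axes are right-handed (so a half turn about x gives the same grasp; the last joint's range is limited). The gripper opens to 92 mm and grips with 3 to 60 N. Pads are 19 mm wide; open, the fingers measure 130 mm over their backs; the gripper's body (75 mm by 190 mm) begins 47 mm behind the grasp point.
Start: joints at [-1.396, 0.342, 1.524, -0, 1.275, -0.146], TCP at [0.166, -0.498, 0.405] pointing down, gripper open.
Joint ranges: [-2.53, 2.53], [-0.77, 2.02], [0.04, 2.7], [-1, 4.14], [0.28, 2.66], [-3.11, 3.11]. Speed limits (rad/s): [2.57, 2.57, 3.14, 3.14, 3.14, 3.14].

INTERFACE

Orientations are given as a unit quaternion [w, x, y, z].
In Python, from plant import read_state, read_camera, sign_off gives the robot as it stands.
- The arm moves only by the tool apply_moves, never from a script. Its argument "increments" is a list of rows, each a list of 7 numbers: the turn, a rotation vector about the world's x, y, z in degrees, then the shift along the world's x, y, z in cm, then the opening, from 0 (shut) to 1 (fully open). A call has 1 to 20 rows; each row is the pose to reach, as a shift and turn from the pose commanded when the call began; what a row does not reach only later rows make up. A row lasts 1/8 s, in which the tool goes at most 62.5 mm and 10.7 degrees, less where a joint would pass 70% of its speed; a pose out of reach is approached as far as the arm can. A call with a gripper value outside its range is refused whole. The fingers move at their own pace and stop on an object; the grip force is fixed at half the most. Time passes only in rows, so rows that repeat a pose let the fingers close. It gives the time, the measured TCP pose, the force and the opening at its end, in the units of the state.
- read_state(): the state, without advancing time (a new reading comes with each control period).
- read_camera(name): name is "scene" or "top"; returns a dict with "pixels" (384x512x3 uint8, blue, green, red), "camera_matrix" (3x3 intrinsics, pixels), "view" (4x4, takes a point from world to camera coordinates). Camera axes: x right, y down, z forward; pixel columns grow to the right and rows downward; lengths in m; the calibration is good to about 2 mm. A picture is of the moment at which its call begins. There is no depth.
- sign_off(): hands the job in, once; it reports no verdict.
The state is a dict: "clock": time; "joints": joint angles; "joint_velocities": joint speeds; "joint_efforts": joint torques, N m; "eef_pos": TCP position; "tcp_rot": TCP orientation; "wrist_force": force on the tool from outside, world axes, zero at the start; "torque": the same for the moment, N m; "opening": finger opening in m.
Only numpy, scipy, OpenCV 4.12 (cv2) and the standard library are available. Lean on these libraries where they do the work, as an engineer would, in place of code of your own. Each camera call takes 0.05 s, during which the arm holds its last target.

## Working session

There is one attempt and no reset: what is moved stays moved. The work goes in short steps, Python scripts to look and compute and a tool call to move; the robot and the scene stay as the last step left them, time stands still between calls to the robot, and variables do not carry over. Pictures are saved under pics/ and viewed, and the job is handed in when it is done.

Besides the shell and the picture viewer there is one more tool, called after "Emit:" in YAML: its name, and indented under it one key for each argument. apply_moves: Moves the arm, as the interface text tells. Its arguments: {"type":"object","properties":{"increments":{"type":"array","items":{"type":"array","items":{"type":"number"}}}},"required":["increments"]}

```bash
mkdir -p pics; cat > h.py <<'E'
import numpy as np, cv2
from plant import read_state, read_camera
def snap(n,tag):
    c=read_camera(n); im=np.array(c["pixels"]); cv2.imwrite(f"pics/{tag}_{n}.png",im); 
    np.savez(f"pics/{tag}_{n}.npz",im=im,K=c["camera_matrix"],V=c["view"]); return im,np.array(c["camera_matrix"]),np.array(c["view"])
def ray(px,K,V,z):
    px=np.atleast_2d(np.array(px,float)); d=np.c_[px,np.ones(len(px))]@np.linalg.inv(K).T
    R=V[:3,:3];t=V[:3,3]; o=-R.T@t; d=d@R
    s=(z-o[2])/d[:,2]; return o+s[:,None]*d
def proj(p,K,V):
    p=np.atleast_2d(p); c=p@V[:3,:3].T+V[:3,3]; q=c@K.T; return q[:,:2]/q[:,2:]
def load(tag,n):
    f=np.load(f"pics/{tag}_{n}.npz"); return f["im"],f["K"],f["V"]
E
python3 - <<'E'
from h import *
s=read_state();print({k:np.round(v,3) for k,v in s.items()})
for n in("scene","top"):
    im,K,V=snap(n,"a");print(K,V)
E
```

```text
{'clock': np.float64(0.0), 'joints': array([-1.396,  0.343,  1.525, -0.   ,  1.275, -0.146]), 'joint_velocities': array([ 0.   , -0.   , -0.   , -0.002,  0.   ,  0.001]), 'joint_efforts': array([-1.0000e-03, -4.3124e+01, -2.4422e+01,  7.1000e-02,  5.6000e-02,
       -0.0000e+00]), 'eef_pos': array([ 0.166, -0.498,  0.404]), 'tcp_rot': array([-0.112, -0.698, -0.113,  0.698]), 'wrist_force': array([-0.394,  0.378,  0.012]), 'torque': array([-0.014,  0.031, -0.014]), 'opening': np.float64(0.092)}
[[369.40837024   0.         260.09253006]
 [  0.         369.40837024 189.13414979]
 [  0.           0.           1.        ]] [[ 0.84889584  0.52821142 -0.01919759 -0.46829334]
 [ 0.26083957 -0.45023569 -0.85396168 -0.07973638]
 [-0.45971575  0.71991702 -0.51998164  1.47307521]
 [ 0.          0.          0.          1.        ]]
[[354.7412254    0.         259.21554585]
 [  0.         354.7412254  192.8424952 ]
 [  0.           0.           1.        ]] [[ 0.00830467 -0.99995235 -0.00513126 -0.01794937]
 [-0.97900612 -0.00708539 -0.20370766  0.5720036 ]
 [ 0.2036616   0.00671526 -0.97901831  1.32631395]
 [ 0.          0.          0.          1.        ]]
```

View pics/a_scene.png

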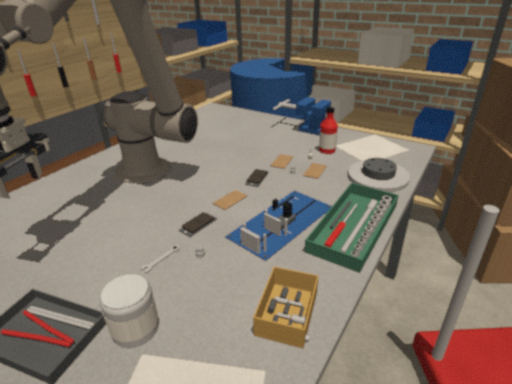

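View pics/a_top.png

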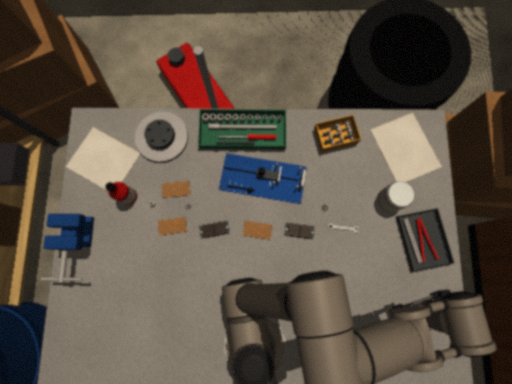

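Two pads are visible, at top pixels (214,230) and (299,231). The three brown sheets are at (176,189), (172,226) and (257,230), and the cradle is at (263,178). I'll enlarge the picture and measure.

```bash
cat >> h.py <<'E'
def blobs(im,K,V,mask,z,amin=80,amax=2000):
    out=[]
    for c in cv2.findContours(mask.astype(np.uint8),cv2.RETR_EXTERNAL,cv2.CHAIN_APPROX_NONE)[0]:
        m=cv2.moments(c)
        if not amin<m["m00"]<amax: continue
        P=ray(c[:,0,:],K,V,z)[:,:2].astype(np.float32)
        (cx,cy),(w,h),a=cv2.minAreaRect(P*1000)
        if w>h: w,h=h,w; a+=90
        # a+90 : direction of long side
        out.append((m["m00"],(m["m10"]/m["m00"],m["m01"]/m["m00"]),(cx,cy),(w,h),(a+90+90)%180-90))
    return out
def up(im,r,f,name):
    x0,y0,x1,y1=r; o=cv2.resize(im[y0:y1,x0:x1],None,fx=f,fy=f,interpolation=cv2.INTER_CUBIC); cv2.imwrite(f"pics/{name}.png",o)
def masks(im):
    h=cv2.cvtColor(im,cv2.COLOR_BGR2HSV); H,S,Vv=[h[...,i].astype(int) for i in range(3)]
    return dict(sheet=(H>5)&(H<22)&(S>80)&(Vv>110), pad=(Vv<85)&(S<120), blue=(H>95)&(H<125)&(S>120))
E
python3 - <<'E'
from h import *
im,K,V=load("a","top")
up(im,(150,140,350,250),4,"a_zoom")
m=masks(im)
for k,z in(("sheet",.005),("pad",.006),("blue",.005)):
    for b in blobs(im,K,V,m[k],z,100,5000): print(k,[np.round(x,1) for x in b])
im,K,V=load("a","scene"); up(im,(220,180,340,260),6,"a_zooms")
E
```

```text
sheet [np.float64(417.0), array([257. , 229.7]), array([433.7,  -5.5]), array([ 64. , 114.1]), np.float64(80.6)]
sheet [np.float64(414.5), array([171.8, 225.7]), array([447.5, 334.3]), array([ 63.8, 115.6]), np.float64(-81.4)]
sheet [np.float64(385.0), array([175.5, 188.9]), array([597.4, 329.3]), array([ 63.7, 115.1]), np.float64(-84.3)]
sheet [np.float64(1368.5), array([ 24. , 226.8]), array([464.1, 925.4]), array([ 39.7, 643.6]), np.float64(-0.1)]
sheet [np.float64(416.5), array([332.2, 136. ]), array([ 835.2, -329.1]), array([ 90.9, 135.7]), np.float64(-75.9)]
sheet [np.float64(200.5), array([491.8, 101.8]), array([ 933.7, -984.4]), array([ 71.5, 234.5]), np.float64(-19.8)]
sheet [np.float64(321.5), array([79. , 56.2]), array([1232.8,  813.4]), array([ 32.5, 375.5]), np.float64(29.4)]
sheet [np.float64(517.0), array([37. , 27.3]), array([1339.4, 1000.3]), array([117.9, 312.3]), np.float64(11.6)]
pad [np.float64(104.5), array([418.4, 363. ]), array([ -52.9, -601.6]), array([ 30.9, 111. ]), np.float64(-66.5)]
pad [np.float64(290.0), array([299., 231.]), array([ 430.7, -172.1]), arr
[... 1017 characters left out ...]
 1099.2]), np.float64(1.9)]
pad [np.float64(116.0), array([170.5,  89.9]), array([1031.7,  371.4]), array([ 17.5, 197.8]), np.float64(35.1)]
pad [np.float64(3788.0), array([239.5, 126.3]), array([987.2,  75.1]), array([389.6, 453.9]), np.float64(0.4)]
pad [np.float64(175.0), array([175.6,  56. ]), array([1197.6,  360.4]), array([61.3, 79.8]), np.float64(27.2)]
blue [np.float64(3099.0), array([ 20.1, 342.7]), array([  2.5, 871.2]), array([167.3, 289.3]), np.float64(7.7)]
blue [np.float64(1264.0), array([ 69.4, 231.5]), array([421.3, 745.5]), array([139.3, 179.4]), np.float64(90.0)]
blue [np.float64(2702.5), array([261.3, 178.1]), array([646.9, -25.9]), array([153.9, 332.7]), np.float64(80.4)]
```

View pics/a_zoom.png

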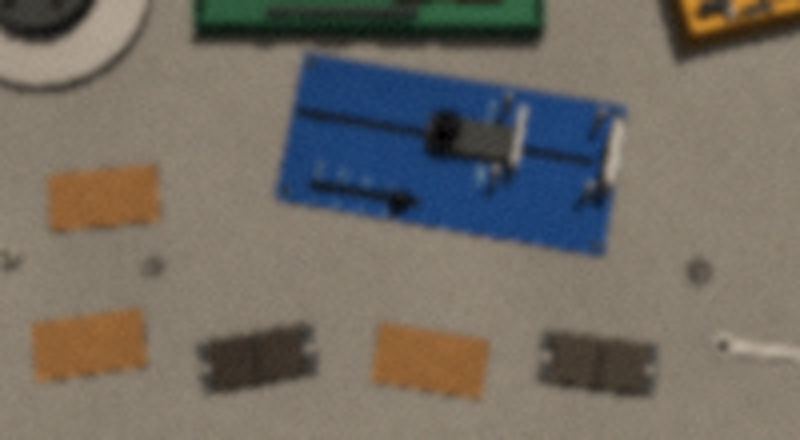

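View pics/a_zooms.png

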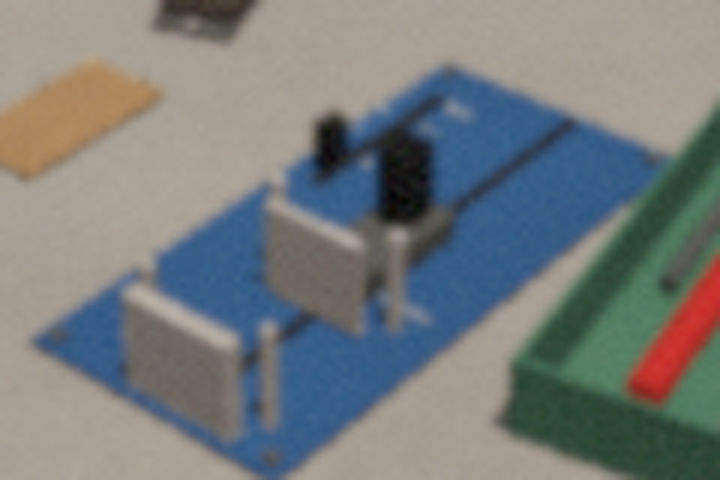

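```bash
cat >> h.py <<'E'
from scipy.spatial.transform import Rotation as Rot
def tool():
    s=read_state(); q=s["tcp_rot"]; R=Rot.from_quat([q[1],q[2],q[3],q[0]]).as_matrix()
    return np.array(s["eef_pos"]),R,s
def linefit_quad(P,ctr,ang,w,h):
    # P contour (mm); fit 4 side lines robustly in rotated frame; returns centre, angle(long)
    a=np.deg2rad(ang); u=np.array([np.cos(a),np.sin(a)]); v=np.array([u[1],-u[0]])
    q=np.c_[(P-ctr)@v,(P-ctr)@u]; L=[]
    for ax,s,half,oh in((0,1,w/2,h/2),(0,-1,w/2,h/2),(1,1,h/2,w/2),(1,-1,h/2,w/2)):
        k=(abs(q[:,ax]-s*half)<6)&(abs(q[:,1-ax])<oh-8)
        pts=q[k].astype(np.float32); vx,vy,x0,y0=cv2.fitLine(pts,cv2.DIST_HUBER,0,.01,.01).ravel()
        d=np.array([vx,vy]); sl=d[ax]/d[1-ax]; off=(x0,y0)[ax]-sl*(x0,y0)[1-ax]; L.append((off,sl))
    off=[(L[0][0]+L[1][0])/2,(L[2][0]+L[3][0])/2]
    return ctr+off[0]*v+off[1]*u, L
E
python3 - <<'E'
from h import *
p,R,s=tool();print(p,R.round(3))
for n in("top","scene"):
    im,K,V=load("a",n); m=masks(im)["blue"].astype(np.uint8)
    m=cv2.morphologyEx(m,cv2.MORPH_CLOSE,np.ones((3,3)))
    cs=[c for c in cv2.findContours(m,0,1)[0] if 2000<cv2.contourArea(c)<9000 and 200<c[:,0,0].mean()<340]
    for c in cs:
        hull=cv2.convexHull(c); P=ray(hull[:,0,:],K,V,.005)[:,:2].astype(np.float32)*1000
        (cx,cy),(w,h),a=cv2.minAreaRect(P)
        box=cv2.boxPoints(((cx,cy),(w,h),a)); print(n,(cx,cy),w,h,a); 
        ang=80.4; w,h=sorted((w,h))
        P=ray(c[:,0,:],K,V,.005)[:,:2]*1000
        print(linefit_quad(P,np.array([cx,cy]),ang,w,h))
E
```

```text
[ 0.16554066 -0.49809697  0.40410514] [[-0.     0.315 -0.949]
 [ 0.001 -0.949 -0.315]
 [-1.    -0.001 -0.   ]]
top (646.9237060546875, -25.903915405273438) 332.67547607421875 153.94796752929688 80.363525390625
(array([646.65548786, -25.59717611]), [(np.float32(74.12149), np.float32(-0.0015078358)), (np.float32(-74.75272), np.float32(0.0033778837)), (np.float32(164.16458), np.float32(-0.005529506)), (np.float32(-163.64915), np.float32(0.00907771))])
scene (-126.80215454101562, 1251.575927734375) 622.019775390625 1612.75732421875 31.890310287475586Traceback (most recent call last):
  File "<stdin>", line 13, in <module>
  File "h.py", line 40, in linefit_quad
    pts=q[k].astype(np.float32); vx,vy,x0,y0=cv2.fitLine(pts,cv2.DIST_HUBER,0,.01,.01).ravel()
                                             ~~~~~~~~~~~^^^^^^^^^^^^^^^^^^^^^^^^^^^^^^
cv2.error: OpenCV(4.12.0) /io/opencv/modules/imgproc/src/linefit.cpp:50: error: (-215:Assertion failed) count > 0 in function 'fitLine2D_wods'
```

```bash
cat >> h.py <<'E'
C0=np.array([.6467,-.0256]); YAW=np.deg2rad(-9.6)
CX=np.array([np.cos(YAW),np.sin(YAW)]); CY=np.array([-np.sin(YAW),np.cos(YAW)])
def cw(x,y,z): return np.r_[C0+x*CX+y*CY,z]
E
cat > ov.py <<'E'
import sys; from h import *
tag=sys.argv[1]
def go(n,r,f):
    im,K,V=load(tag,n); x0,y0,x1,y1=r
    o=cv2.resize(im[y0:y1,x0:x1],None,fx=f,fy=f,interpolation=cv2.INTER_CUBIC)
    def pt(p): q=proj(p,K,V)[0]; return (q-[x0,y0]+.5)*f-.5
    def L(a,b,c): cv2.line(o,tuple(int(v) for v in pt(a)),tuple(int(v) for v in pt(b)),c,1,cv2.LINE_AA)
    cs=[(-.08,-.17),(.08,-.17),(.08,.17),(-.08,.17)]
    for i in range(4): L(cw(*cs[i],.005),cw(*cs[(i+1)%4],.005),(0,255,255))
    for sx in(-.038,.038):
        for sy in(-.047,.047): L(cw(.015+sx,-.095+sy,.005),cw(.015+sx,-.095+sy,.064),(0,255,0))
    for a in(-.033,.033): pass
    L(cw(-.018,-.155,.061),cw(.048,-.155,.061),(255,0,255))
    L(cw(-.018,-.155,.005),cw(.048,-.155,.005),(255,0,255))
    cv2.imwrite(f"pics/{tag}_ov_{n}.png",o)
go("top",(210,145,320,210),7); go("scene",(220,180,340,260),6)
E
python3 ov.py a
```

```text
(no output)
```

View pics/a_ov_top.png

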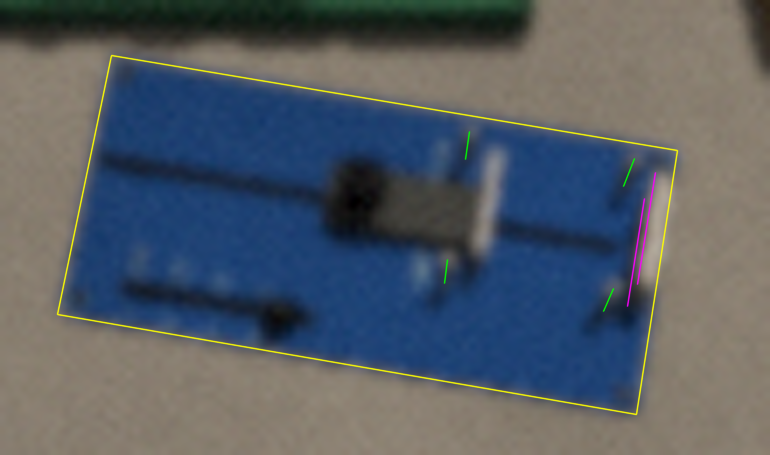

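View pics/a_ov_scene.png

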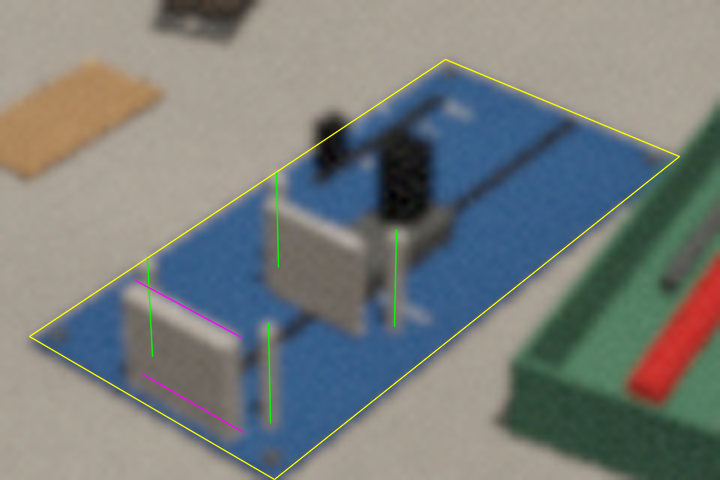

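```bash
python3 - <<'E'
from h import *
im,K,V=load("a","top")
def own(px,z):
    p=ray(px,K,V,z)[0]; d=p[:2]-C0; return p[:2].round(4),d@CX*1000,d@CY*1000
print("grip",own((210+359/7,145+186/7),.07))
print("plate top", own((210+491/7,145+203/7),.061))
print("count",own((210+283/7,145+317/7),.0365))
for n,d in dict(line=(.015,-.033),grip_line=(.015,.042),grip_back=(.015,.13),bay=(.015,-.095)).items(): print(n,cw(*d,0).round(4))
p,R,s=tool(); g=p+R@[.159,0,0];print("grasp",g,"jaw ang",np.degrees(np.arctan2(R[1,1],R[0,1])))
E
```

```text
grip (array([ 0.6551, -0.021 ]), np.float64(7.469165617233884), np.float64(5.941511429731909))
plate top (array([ 0.6481, -0.0954]), np.float64(13.026168980829121), np.float64(-68.54151488787531))
count (array([0.5869, 0.0217]), np.float64(-66.84543399305484), np.float64(36.63584093972098))
line [ 0.656  -0.0606  0.    ]
grip_line [0.6685 0.0133 0.    ]
grip_back [0.6832 0.1001 0.    ]
bay [ 0.6456 -0.1218  0.    ]
grasp [ 0.16550479 -0.49788245  0.24510529] jaw ang -71.62056920779335
```

Emit:
apply_moves:
  increments:
    - [0,0,10,6,5,0,0.6]
    - [0,0,20,11,10,0,0.6]
    - [0,0,28,16,15,0,0.6]
    - [0,0,36,21,20,0,0.6]
    - [0,0,44,26,25,0,0.6]
    - [0,0,52,31,30,0,0.6]
    - [0,0,58,36,35,0,0.6]
    - [0,0,62,41,40,0,0.6]
    - [0,0,62,45,44,0,0.6]
    - [0,0,62,48,46.5,0,0.6]
    - [0,0,62,49.7,47.5,-2,0.6]
    - [0,0,62,49.7,47.5,-4,0.6]
    - [0,0,62,49.7,47.5,-6,0.6]
    - [0,0,62,49.7,47.5,-7,0.6]
    - [0,0,62,49.7,47.5,-7,0.6]
    - [0,0,62,49.7,47.5,-7,0.6]

```text
clock: 2.1
eef_pos: [0.6627, -0.0235, 0.3358]
tcp_rot: [0.457, 0.541, 0.456, -0.54]
wrist_force: [-0.2, 0.4, 1.3]
opening: 0.0549
```

```bash
cat > st.py <<'E'
from h import *
p,R,s=tool(); g=p+R@[.159,0,0]
d=g[:2]-C0
print("t",s["clock"],"tcp",p.round(4),"grasp",g.round(4),"jaw",np.degrees(np.arctan2(R[1,1],R[0,1])).round(2),"tilt",R[:,0].round(4),"open",round(float(s["opening"]),4),"F",np.round(s["wrist_force"],2),"own",(d@CX*1000).round(1),(d@CY*1000).round(1),"bay",(d@CX*1000-15).round(1),(d@CY*1000+95).round(1),"j",np.round(s["joints"],2))
E
python3 st.py; python3 -c "
from h import *
im,K,V=snap('scene','b'); up(im,(180,120,360,255),4,'b_z')"
```

```text
t 2.1 tcp [ 0.6627 -0.0235  0.3358] grasp [ 0.663  -0.0235  0.1768] jaw -9.64 tilt [ 1.7e-03 -2.0e-04 -1.0e+00] open 0.0549 F [-0.15  0.38  1.32] own 15.7 4.8 bay 0.7 99.8 j [-0.15  0.65  1.2   0.    1.29  0.02]
```

View pics/b_z.png

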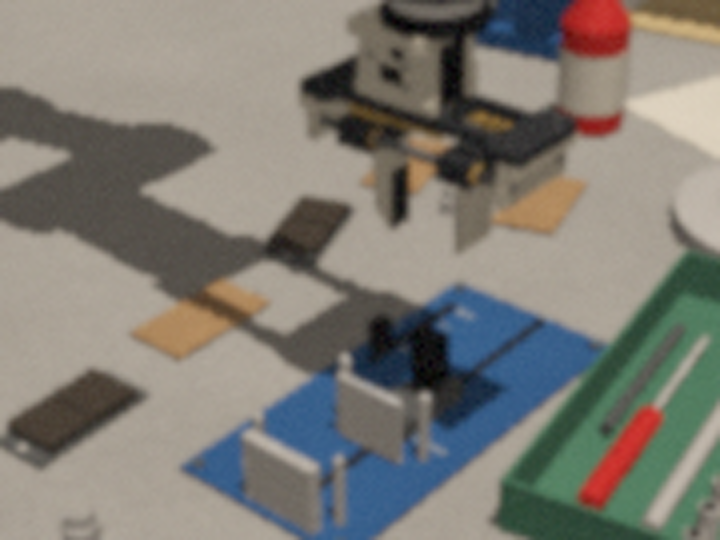

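The gripper hangs open above the black grip, which is at zoom pixel (430,355), and lines up with it. Next I descend and close.

Emit:
apply_moves:
  increments:
    - [0,0,0,0,0,-4,0.6]
    - [0,0,0,0,0,-8,0.6]
    - [0,0,0,0,0,-11,0.6]
    - [0,0,0,0,0,-12,0.6]
    - [0,0,0,0,0,-12,0.6]
    - [0,0,0,0,0,-12,0.3]
    - [0,0,0,0,0,-12,0]
    - [0,0,0,0,0,-12,0]
    - [0,0,0,0,0,-12,0]
    - [0,0,0,0,0,-12,0]
    - [0,0,0,0,0,-12,0]

```text
clock: 3.52
eef_pos: [0.6622, -0.0231, 0.2151]
tcp_rot: [-0.456, -0.54, -0.457, 0.54]
wrist_force: [-6.2, 0.6, 5.3]
opening: 0.022
```

```bash
python3 st.py
```

```text
t 3.525 tcp [ 0.6622 -0.0231  0.2151] grasp [ 0.662  -0.0231  0.0561] jaw -9.61 tilt [-1.2e-03  1.0e-04 -1.0e+00] open 0.022 F [-6.16  0.59  5.31] own 14.6 5.1 bay -0.4 100.1 j [-0.15  0.77  1.32 -0.    1.05  0.02]
```

Emit:
apply_moves:
  increments:
    - [0,0,0,0.1,1,0,0]
    - [0,0,0,0.3,2.2,0,0]
    - [0,0,0,0.5,3.5,0,0]
    - [0,0,0,0.75,5,0,0]
    - [0,0,0,1.0,6.5,0,0]
    - [0,0,0,1.3,8,0,0]
    - [0,0,0,1.5,9.5,0,0]
    - [0,0,0,1.75,10.8,0,0]
    - [0,0,0,1.9,11.5,0,0]
    - [0,0,0,1.95,11.8,0,0]
    - [0,0,0,1.95,11.8,0,0]

```text
clock: 4.9
eef_pos: [0.682, 0.0953, 0.2148]
tcp_rot: [0.456, 0.54, 0.457, -0.54]
wrist_force: [-2.1, 1.6, 3.1]
opening: 0.0217
```

```bash
python3 st.py
```

```text
t 4.9 tcp [0.682  0.0953 0.2148] grasp [0.682  0.0955 0.0558] jaw -9.62 tilt [ 1.e-04  1.e-03 -1.e+00] open 0.0217 F [-2.14  1.57  3.07] own 14.7 125.3 bay -0.3 220.3 j [0.03 0.81 1.23 0.   1.09 0.19]
```

Emit:
apply_moves:
  increments:
    - [0,0,0,0.05,0.2,0,0]
    - [0,0,0,0.1,0.4,0,0]
    - [0,0,0,0.1,0.6,0,0]
    - [0,0,0,0.1,0.6,0,0]

```text
clock: 5.4
eef_pos: [0.6828, 0.0989, 0.2147]
tcp_rot: [-0.457, -0.539, -0.456, 0.541]
wrist_force: [-5.7, -8.8, 6.2]
opening: 0.0218
```

```bash
python3 st.py
```

```text
t 5.4 tcp [0.6828 0.0989 0.2147] grasp [0.6826 0.0984 0.0557] jaw -9.66 tilt [-0.0017 -0.0029 -1.    ] open 0.0218 F [-5.67 -8.78  6.16] own 14.7 128.3 bay -0.3 223.3 j [ 0.03  0.82  1.23 -0.    1.1   0.2 ]
```

Emit:
apply_moves:
  increments:
    - [0,0,0,0,-0.3,0,0.3]
    - [0,0,0,0,-0.3,0,0.6]
    - [0,0,0,0,-0.3,0,0.6]
    - [0,0,0,0,-0.3,4,0.6]
    - [0,0,0,0,-0.3,9,0.6]
    - [0,0,0,0,-0.3,14,0.8]
    - [0,0,0,-5,-3,16,1]
    - [0,0,0,-10,-3,16,1]
    - [0,0,0,-16,-3,16,1]
    - [0,0,0,-22,-3,16,1]
    - [0,0,0,-25,-3,16,1]
    - [0,0,0,-25,-3,16,1]

```text
clock: 6.9
eef_pos: [0.4316, 0.0711, 0.3753]
tcp_rot: [0.457, 0.54, 0.456, -0.54]
wrist_force: [0.3, -0.4, -0.4]
opening: 0.0918
```

```bash
sed -i 's/^C0=.*/C0=np.array([.6465,-.0269])/' h.py; cat > m.py <<'E'
import sys; from h import *
tag=sys.argv[1]
snap("scene",tag); im,K,V=snap("top",tag); up(im,(140,140,350,260),3.8,tag+"_z")
m=masks(im)
for k,z in(("sheet",.005),("pad",.006)):
    for b in blobs(im,K,V,m[k],z,150,700):
        if 30<b[3][0]<80 and 85<b[3][1]<130 and 300<b[2][0]<700 and abs(b[2][1])<450: print(k,[np.round(x,1) for x in b])
E
python3 st.py; python3 m.py c
```

```text
Traceback (most recent call last):
  File "st.py", line 1, in <module>
    from h import *
  File "h.py", line 45, in <module>
    CX=np.array([np.cos(YAW),np.sin(YAW)]); CY=np.array([-np.sin(YAW),np.cos(YAW)])
                        ^^^
NameError: name 'YAW' is not defined
Traceback (most recent call last):
  File "m.py", line 1, in <module>
    import sys; from h import *
                ^^^^^^^^^^^^^^^
  File "h.py", line 45, in <module>
    CX=np.array([np.cos(YAW),np.sin(YAW)]); CY=np.array([-np.sin(YAW),np.cos(YAW)])
                        ^^^
NameError: name 'YAW' is not defined
```

```bash
sed -i 's/^C0=.*/C0=np.array([.6465,-.0269]); YAW=np.deg2rad(-9.6)/' h.py; python3 st.py; python3 m.py c
```

```text
t 6.9 tcp [0.4316 0.0711 0.3753] grasp [0.4317 0.0712 0.2163] jaw -9.59 tilt [ 8.e-04  1.e-04 -1.e+00] open 0.0918 F [ 0.29 -0.43 -0.44] own -228.1 60.9 bay -243.1 155.9 j [-0.01  0.21  1.8   0.    1.13  0.16]
sheet [np.float64(326.0), array([260. , 230.2]), array([432.1, -17.1]), array([62.7, 92. ]), np.float64(80.9)]
sheet [np.float64(414.5), array([171.7, 225.7]), array([447.2, 334.8]), array([ 63.2, 115.1]), np.float64(-81.4)]
sheet [np.float64(385.0), array([175.4, 188.9]), array([597.2, 328.3]), array([ 63.4, 116.5]), np.float64(-83.7)]
pad [np.float64(292.0), array([298.9, 231. ]), array([ 430.7, -172.1]), array([ 51.1, 108.6]), np.float64(82.3)]
pad [np.float64(157.0), array([236.9, 169. ]), array([682.6,  74.6]), array([43.4, 98.1]), np.float64(73.6)]
```

View pics/c_z.png

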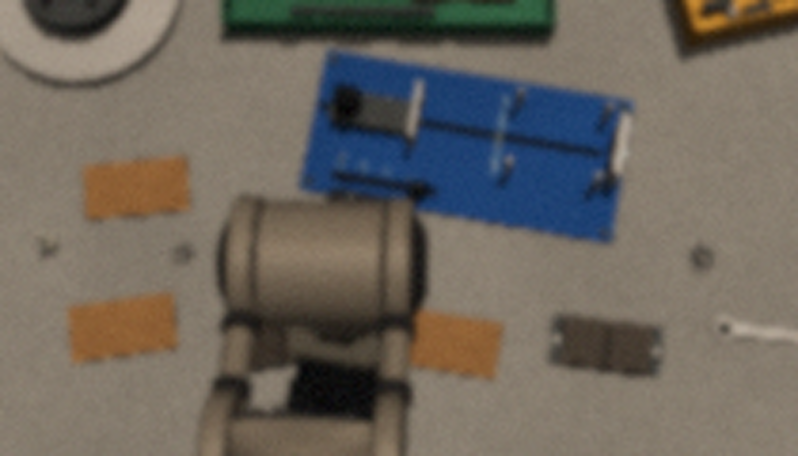

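View pics/c_scene.png

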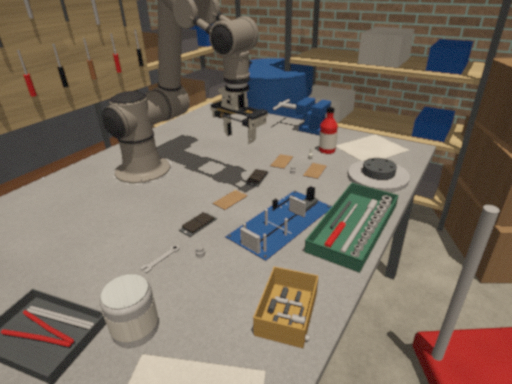

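Emit:
apply_moves:
  increments:
    - [0,0,1.9,0,-5,0,1]
    - [0,0,1.9,0,-10,0,1]
    - [0,0,1.9,0,-15,0,1]
    - [0,0,1.9,0,-20,0,1]
    - [0,0,1.9,-0.1,-23.5,-2,1]
    - [0,0,1.9,-0.1,-24.3,-7,1]
    - [0,0,1.9,-0.1,-24.3,-12,1]
    - [0,0,1.9,-0.1,-24.3,-16,1]
    - [0,0,1.9,-0.1,-24.3,-18,1]
    - [0,0,1.9,-0.1,-24.3,-19.5,1]
    - [0,0,1.9,-0.1,-24.3,-19.5,1]
    - [0,0,1.9,-0.1,-24.3,-19.5,1]

```text
clock: 8.5
eef_pos: [0.4331, -0.1728, 0.1791]
tcp_rot: [0.465, 0.533, 0.465, -0.532]
wrist_force: [-0.7, 0.0, 0.5]
opening: 0.0921
```

```bash
python3 st.py;  python3 -c "
from h import *
im,K,V=snap('scene','d'); up(im,(150,170,270,260),6,'d_z')"
```

```text
t 8.5 tcp [ 0.4331 -0.1728  0.1791] grasp [ 0.4331 -0.1729  0.0201] jaw -7.73 tilt [ 4.e-04 -2.e-04 -1.e+00] open 0.0921 F [-0.74  0.03  0.46] own -186.0 -179.5 bay -201.0 -84.5 j [-0.54  0.56  1.94  0.    0.64 -0.41]
```

View pics/d_z.png

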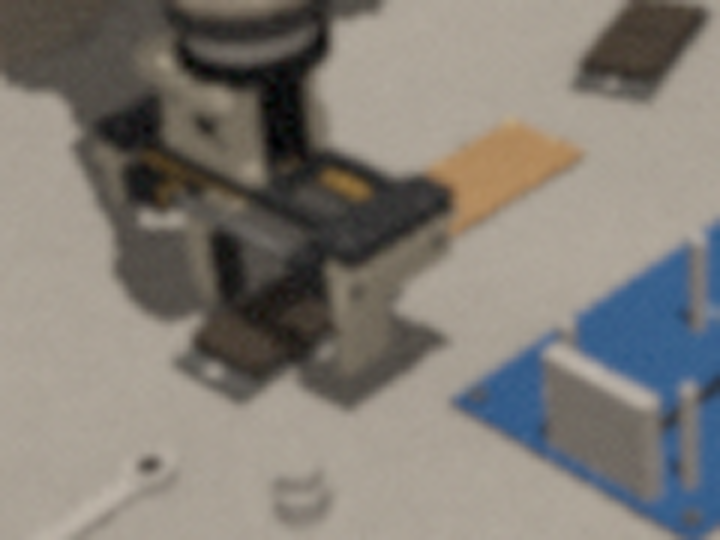

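The fingers straddle the pad, whose near end is at zoom pixel (215,372). I'll close and lift.

Emit:
apply_moves:
  increments:
    - [0,0,0,0,0,0,0.5]
    - [0,0,0,0,0,0,0]
    - [0,0,0,0,0,0,0]
    - [0,0,0,0,0,0,0]
    - [0,0,0,0,0,0,0]
    - [0,0,0,0,0,2,0]
    - [0,0,0,0,0,5,0]
    - [0,0,0,0,0,9,0]
    - [0,0,0,0,0,12,0]
    - [0,0,0,0,0,13,0]
    - [0,0,0,0,0,13,0]

```text
clock: 9.93
eef_pos: [0.4319, -0.1721, 0.3094]
tcp_rot: [0.465, 0.533, 0.465, -0.533]
wrist_force: [-0.2, 0.2, -3.5]
opening: 0.0514
```

```bash
python3 st.py;  python3 -c "
from h import *
im,K,V=snap('scene','e'); up(im,(150,120,280,230),6,'e_z')"
```

```text
t 9.925 tcp [ 0.4319 -0.1721  0.3094] grasp [ 0.4319 -0.1721  0.1504] jaw -7.72 tilt [-0.  0. -1.] open 0.0514 F [-0.24  0.23 -3.47] own -187.4 -179.0 bay -202.4 -84.0 j [-0.54  0.34  1.82  0.    0.98 -0.41]
```

View pics/e_z.png

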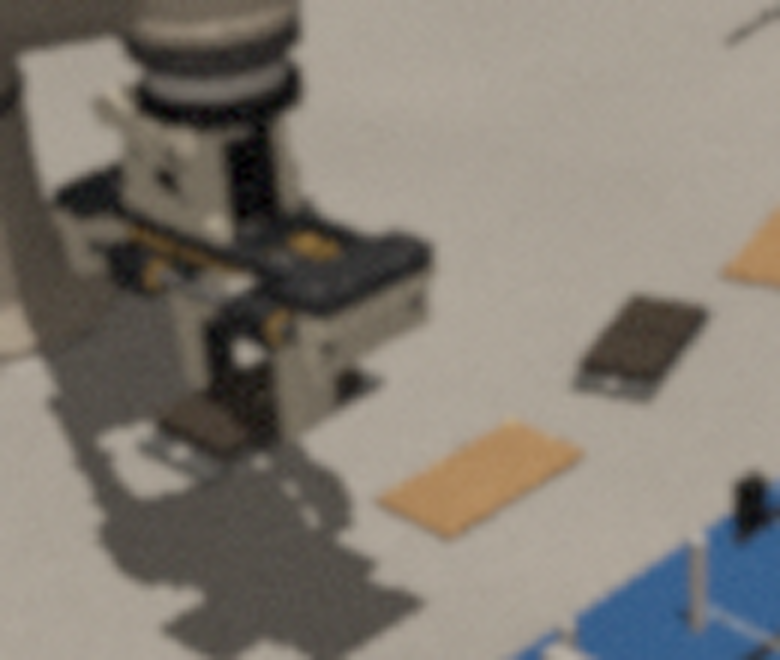

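Emit:
apply_moves:
  increments:
    - [0,0,-0.5,2,0.5,0,0]
    - [0,0,-1,6,1.5,0,0]
    - [0,0,-1.9,11,2.7,0,0]
    - [0,0,-1.9,16,3.9,0,0]
    - [0,0,-1.9,19.5,4.8,0,0]
    - [0,0,-1.9,21.4,5.2,0,0]
    - [0,0,-1.9,21.4,5.2,-3,0]
    - [0,0,-1.9,21.4,5.2,-4.5,0]
    - [0,0,-1.9,21.4,5.2,-4.5,0]
    - [0,0,-1.9,21.4,5.2,-4.5,0]

```text
clock: 11.22
eef_pos: [0.6462, -0.1205, 0.2653]
tcp_rot: [0.456, 0.54, 0.456, -0.54]
wrist_force: [0.5, -0.6, -2.0]
opening: 0.0513
```

```bash
python3 st.py;  python3 -c "
from h import *
im,K,V=snap('scene','f'); up(im,(220,150,340,260),6,'f_z')"
```

```text
t 11.225 tcp [ 0.6462 -0.1205  0.2653] grasp [ 0.6463 -0.1205  0.1063] jaw -9.64 tilt [ 9.e-04 -3.e-04 -1.e+00] open 0.0513 F [ 0.5  -0.57 -2.02] own 15.4 -92.3 bay 0.4 2.7 j [-0.3   0.71  1.3   0.    1.13 -0.13]
```

View pics/f_z.png

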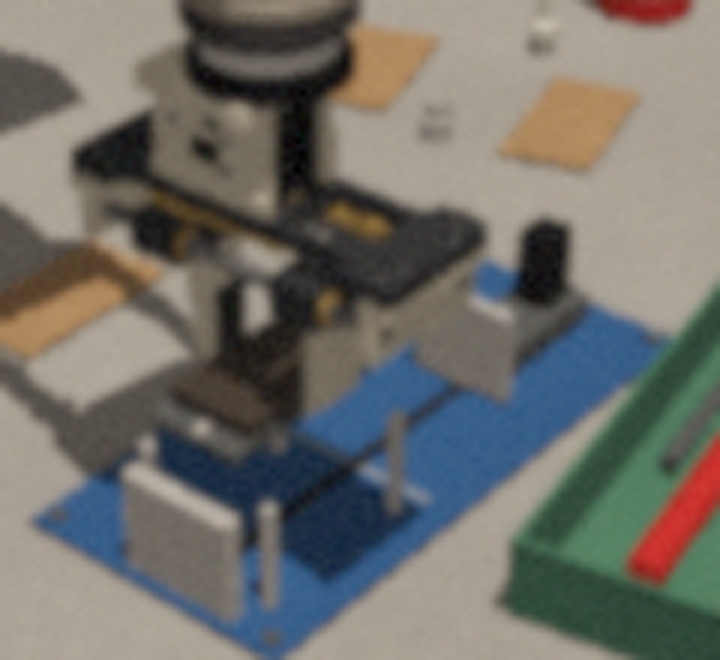

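```bash
python3 - <<'E'
from h import *
im,K,V=load('f','scene')
o=cv2.imread('pics/f_z.png')
for yo,c in((.003,(0,255,0)),):
  for z in(.0865,.0925):
    pts=[cw(.015+a,-.095+yo+b,z) for a,b in((-.026,-.058),(.026,-.058),(.026,.058),(-.026,.058))]
    q=(proj(pts,K,V)-[220,150]+.5)*6; cv2.polylines(o,[q.astype(np.int32)],True,c,1,cv2.LINE_AA)
for sx in(-.038,.038):
  for sy in(-.047,.047):
    q=(proj([cw(.015+sx,-.095+sy,.005),cw(.015+sx,-.095+sy,.064)],K,V)-[220,150]+.5)*6; cv2.polylines(o,[q.astype(np.int32)],False,(0,255,255),1)
q=(proj([cw(-.018,-.155,.061),cw(.048,-.155,.061)],K,V)-[220,150]+.5)*6; cv2.polylines(o,[q.astype(np.int32)],False,(255,0,255),1)
cv2.imwrite('pics/f_ov.png',o[200:660,0:600])
E
```

```text
(no output)
```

View pics/f_ov.png

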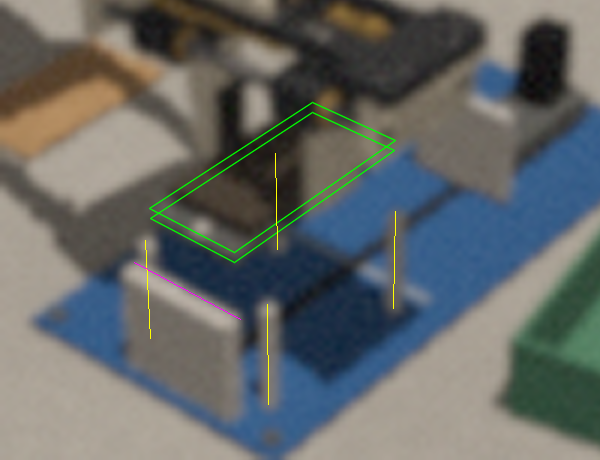

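Emit:
apply_moves:
  increments:
    - [0,0,0,0,0,-1.5,0]
    - [0,0,0,0,0,-3,0]
    - [0,0,0,0,0,-4.5,0]
    - [0,0,0,0,0,-6,0]
    - [0,0,0,0,0,-7,0]
    - [0,0,0,0,0,-7.6,0]
    - [0,0,0,0,0,-7.9,0]
    - [0,0,0,0,0,-7.9,0]

```text
clock: 12.28
eef_pos: [0.6461, -0.1202, 0.1859]
tcp_rot: [0.456, 0.54, 0.456, -0.54]
wrist_force: [-0.5, 0.2, -3.1]
opening: 0.0511
```

```bash
python3 st.py
```

```text
t 12.275 tcp [ 0.6461 -0.1202  0.1859] grasp [ 0.6462 -0.1203  0.0269] jaw -9.62 tilt [ 3.e-04 -1.e-04 -1.e+00] open 0.0511 F [-0.46  0.16 -3.06] own 15.3 -92.1 bay 0.3 2.9 j [-0.3   0.8   1.36 -0.    0.98 -0.13]
```

Emit:
apply_moves:
  increments:
    - [0,0,0,0,0,-0.1,0]
    - [0,0,0,0,0,-0.1,0.4]
    - [0,0,0,0,0,-0.1,0.75]
    - [0,0,0,0,0,-0.1,0.75]
    - [0,0,0,0,0,2,0.75]
    - [0,0,0,0,0,6,0.75]
    - [0,0,0,0,0,10,0.9]
    - [0,0,0,0,0,13,1]
    - [0,0,0,-5,2,14,1]
    - [0,0,0,-10,4,14,1]
    - [0,0,0,-15,7,14,1]
    - [0,0,0,-19,9.5,14,1]
    - [0,0,0,-21.2,11.5,14,1]
    - [0,0,0,-21.2,11.5,14,1]
    - [0,0,0,-21.2,11.5,14,1]

```text
clock: 14.15
eef_pos: [0.435, -0.0056, 0.3263]
tcp_rot: [0.457, 0.541, 0.456, -0.54]
wrist_force: [-0.1, -0.3, 1.2]
opening: 0.0919
```

```bash
python3 st.py; python3 m.py g; python3 ov.py g
```

```text
t 14.15 tcp [ 0.435  -0.0056  0.3263] grasp [ 0.4353 -0.0057  0.1673] jaw -9.61 tilt [ 2.3e-03 -7.0e-04 -1.0e+00] open 0.0919 F [-0.06 -0.3   1.19] own -211.7 -14.4 bay -226.7 80.6 j [-0.19  0.27  1.88 -0.    1.   -0.02]
sheet [np.float64(412.5), array([171.7, 225.7]), array([447.2, 334.6]), array([ 63.2, 114.8]), np.float64(-81.4)]
sheet [np.float64(388.0), array([175.3, 188.9]), array([597.3, 329.1]), array([ 64.6, 115. ]), np.float64(-83.7)]
pad [np.float64(340.0), array([287.6, 177.9]), array([ 641.2, -127.9]), array([ 72.1, 125.9]), np.float64(82.3)]
pad [np.float64(160.0), array([236.8, 169. ]), array([682.1,  75. ]), array([43.7, 97.9]), np.float64(74.5)]
```

View pics/g_z.png

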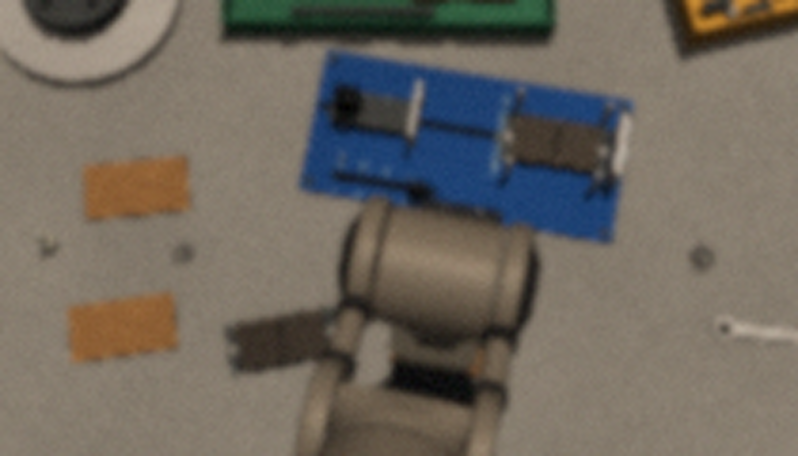

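View pics/g_ov_scene.png

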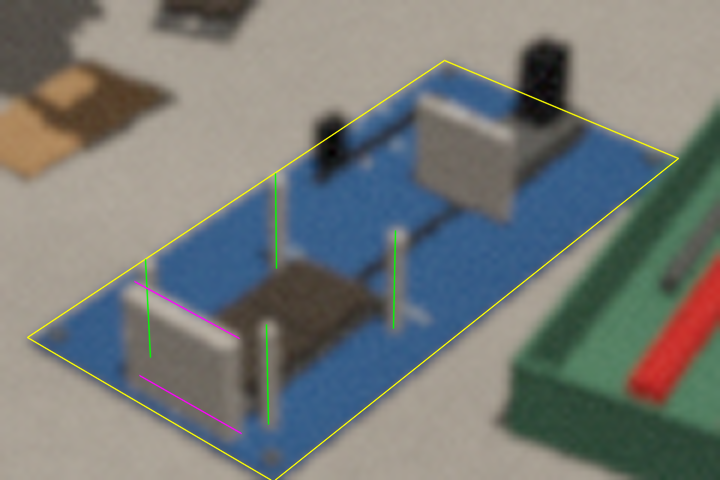

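View pics/g_ov_top.png

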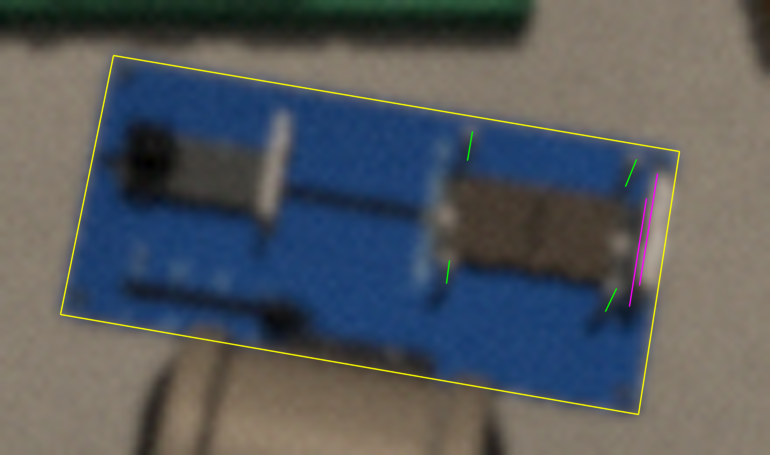

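```bash
cat > blk.py <<'E'
import sys; from h import *
tag,z=sys.argv[1],float(sys.argv[2]); im,K,V=load(tag,"top")
h=cv2.cvtColor(im,cv2.COLOR_BGR2HSV).astype(int)
m=((h[...,0]<25)&(h[...,2]<115)&(h[...,1]>30)).astype(np.uint8)
w=np.zeros_like(m); q=proj([cw(.015+a,-.095+b,.02) for a,b in((-.036,-.06),(.036,-.06),(.036,.06),(-.036,.06))],K,V).astype(np.int32); cv2.fillPoly(w,[q],1); m&=w
m=cv2.morphologyEx(m,cv2.MORPH_OPEN,np.ones((3,3),np.uint8))
c=max(cv2.findContours(m,0,1)[0],key=cv2.contourArea)
P=ray(c[:,0,:],K,V,z)[:,:2].astype(np.float32)
(cx,cy),(a,b),an=cv2.minAreaRect(P*1000); d=np.array([cx,cy])/1000-C0; print("bay mm",d@CX*1000-15,d@CY*1000+95,a,b,an)
E
python3 blk.py g .021; python3 -c "
from h import *
im,K,V=load('g','top'); p=ray((210+532/7,145+232/7),K,V,.021)[0][:2]-C0; print(p@CX*1000-15,p@CY*1000+95)"
```

```text
bay mm -1.4581872642525155 3.0000686873440543 99.04581451416016 44.57366943359375 81.16728210449219
-4.175925211570675 1.2636141136527357
```

Emit:
apply_moves:
  increments:
    - [0,0,0,-0.1,0,-4,1]
    - [0,0,0,-0.1,0,-8,1]
    - [0,0,0,-0.1,0,-12,1]
    - [0,0,0,-0.1,0,-14,1]
    - [0,0,0,-0.1,0,-14.6,1]
    - [0,0,0,-0.1,0,-14.6,1]
    - [0,0,0,-0.1,0,-14.6,0.7]
    - [0,0,0,-0.1,0,-14.6,0.3]
    - [0,0,0,-0.1,0,-14.6,0]
    - [0,0,0,-0.1,0,-14.6,0]
    - [0,0,0,-0.1,0,-14.6,0]
    - [0,0,0,-0.1,0,-14,0]
    - [0,0,0,-0.1,0,-11,0]
    - [0,0,0,-0.1,0,-7,0]
    - [0,0,0,-0.1,0,-2,0]
    - [0,0,0,-0.1,0,0,0]
    - [0,0,0,-0.1,0,0,0]

```text
clock: 16.38
eef_pos: [0.4332, -0.0052, 0.3271]
tcp_rot: [0.457, 0.541, 0.455, -0.539]
wrist_force: [0.5, -0.9, -0.4]
opening: 0.0589
```

```bash
python3 st.py;  python3 -c "
from h import *
im,K,V=snap('scene','i'); up(im,(180,90,300,220),5,'i_z')"
```

```text
t 16.375 tcp [ 0.4332 -0.0052  0.3271] grasp [ 0.4338 -0.0053  0.1681] jaw -9.62 tilt [ 3.7e-03 -7.0e-04 -1.0e+00] open 0.0589 F [ 0.49 -0.89 -0.37] own -213.3 -14.2 bay -228.3 80.8 j [-0.19  0.26  1.88 -0.    1.   -0.02]
```

View pics/i_z.png

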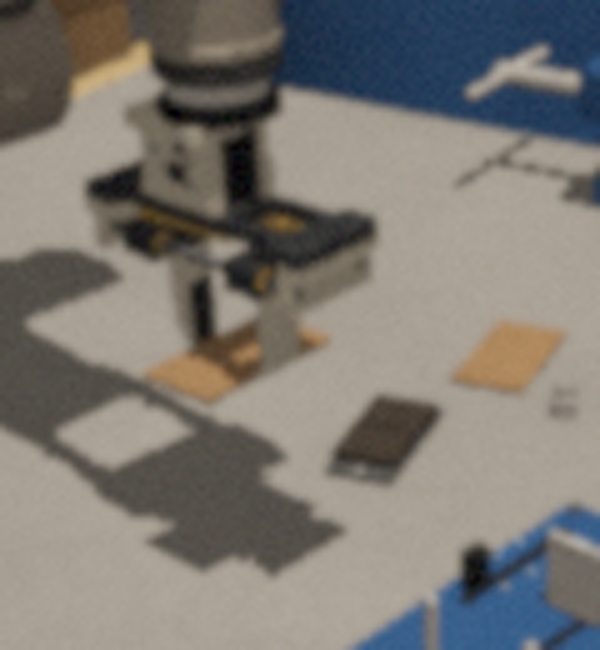

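Emit:
apply_moves:
  increments:
    - [0,0,0,2,-1,0,0]
    - [0,0,0,6,-3,0,0]
    - [0,0,0,11,-6,0,0]
    - [0,0,0,16,-9,0,0]
    - [0,0,0,19.5,-11,0,0]
    - [0,0,0,21.2,-11.6,0,0]
    - [0,0,0,21.2,-11.6,-2,0]
    - [0,0,0,21.2,-11.6,-4.5,0]
    - [0,0,0,21.2,-11.6,-6,0]
    - [0,0,0,21.2,-11.6,-6,0]
    - [0,0,0,21.2,-11.6,-6,0]

```text
clock: 17.8
eef_pos: [0.6453, -0.1213, 0.2663]
tcp_rot: [0.457, 0.54, 0.456, -0.54]
wrist_force: [0.9, -0.8, 0.4]
opening: 0.0592
```

```bash
python3 st.py;  python3 -c "
from h import *
im,K,V=snap('scene','j'); up(im,(220,150,340,260),6,'j_z')"
```

```text
t 17.8 tcp [ 0.6453 -0.1213  0.2663] grasp [ 0.6455 -0.1213  0.1073] jaw -9.62 tilt [ 1.e-03 -3.e-04 -1.e+00] open 0.0592 F [ 0.86 -0.81  0.36] own 14.7 -93.3 bay -0.3 1.7 j [-0.3   0.7   1.3   0.    1.13 -0.13]
```

View pics/j_z.png

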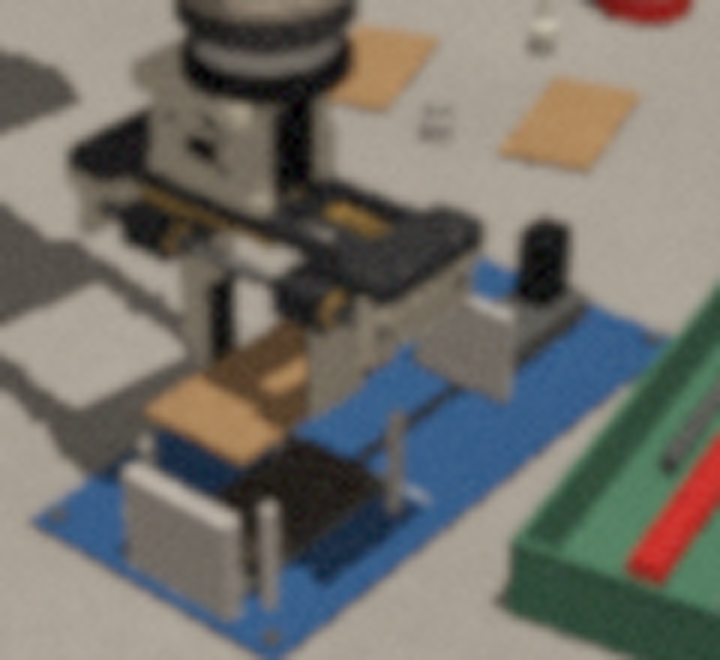

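Emit:
apply_moves:
  increments:
    - [0,0,0,0,0,-2,0]
    - [0,0,0,0,0,-4,0]
    - [0,0,0,0,0,-5.5,0]
    - [0,0,0,0,0,-6.2,0]
    - [0,0,0,0,0,-6.5,0]
    - [0,0,0,0,0,-6.5,0]
    - [0,0,0,0,0,-6.5,0.4]
    - [0,0,0,0,0,-6.5,0.75]
    - [0,0,0,0,0,-6.5,0.75]
    - [0,0,0,0,0,-5,0.75]
    - [0,0,0,0,0,-1,0.75]
    - [0,0,0,0,0,4,0.9]
    - [0,0,0,0,0,6,1]
    - [0,0,0,0,0,6,1]

```text
clock: 19.6
eef_pos: [0.6453, -0.1212, 0.3288]
tcp_rot: [0.458, 0.541, 0.455, -0.539]
wrist_force: [0.8, 0.0, -1.0]
opening: 0.091
```

```bash
python3 st.py; python3 m.py k; python3 -c "
from h import *
im,K,V=load('k','scene'); up(im,(220,130,340,260),5,'k_zs')"
```

```text
t 19.6 tcp [ 0.6453 -0.1212  0.3288] grasp [ 0.6461 -0.1215  0.1698] jaw -9.62 tilt [ 0.0052 -0.0016 -1.    ] open 0.091 F [ 0.82  0.04 -0.98] own 15.4 -93.3 bay 0.4 1.7 j [-0.3   0.64  1.23  0.    1.26 -0.13]
sheet [np.float64(354.0), array([169.9, 225.5]), array([447.1, 335.4]), array([ 63.2, 113.3]), np.float64(-81.3)]
sheet [np.float64(388.0), array([175.3, 188.9]), array([597.3, 329.2]), array([ 64.1, 114.9]), np.float64(-84.2)]
pad [np.float64(157.0), array([236.9, 169.1]), array([682.2,  75.4]), array([42.3, 99.4]), np.float64(73.6)]
```

View pics/k_z.png

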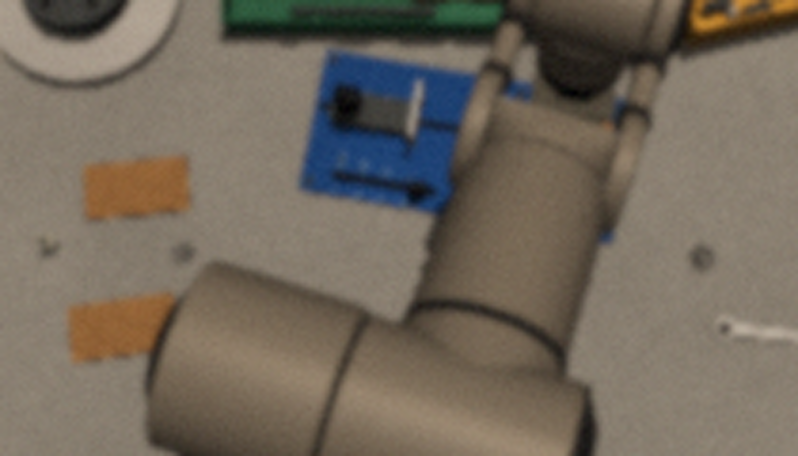

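View pics/k_zs.png

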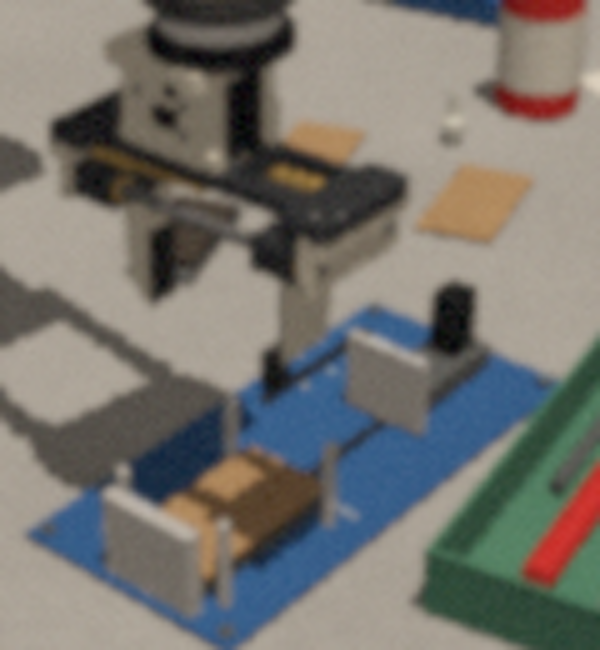

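Emit:
apply_moves:
  increments:
    - [0,0,0,-2,0,0,1]
    - [0,0,5,-7,0.5,0,1]
    - [0,0,10,-12,1,0,1]
    - [0,0,15,-17,1.5,0,1]
    - [0,0,21.4,-20,2,0,1]
    - [0,0,21.4,-20,2,0,1]
    - [0,0,21.4,-20,2,0,1]

```text
clock: 20.58
eef_pos: [0.4455, -0.1014, 0.3253]
tcp_rot: [0.548, 0.446, 0.548, -0.446]
wrist_force: [1.1, 0.1, 0.3]
opening: 0.0917
```

```bash
python3 st.py; python3 m.py l; python3 ov.py l
```

```text
t 20.575 tcp [ 0.4455 -0.1014  0.3253] grasp [ 0.4455 -0.1013  0.1663] jaw 11.71 tilt [-1.e-04  2.e-04 -1.e+00] open 0.0917 F [1.12 0.07 0.31] own -185.8 -106.9 bay -200.8 -11.9 j [-0.39  0.31  1.82  0.    1.01 -0.6 ]
sheet [np.float64(415.5), array([171.7, 225.7]), array([447.5, 334.8]), array([ 63.8, 115.1]), np.float64(-81.4)]
sheet [np.float64(384.0), array([175.4, 188.9]), array([597.9, 328.4]), array([ 64.3, 115.6]), np.float64(-83.1)]
sheet [np.float64(323.0), array([286.3, 176.7]), array([ 651.8, -123.7]), array([ 58.5, 111.2]), np.float64(82.4)]
pad [np.float64(305.0), array([213.9, 229.4]), array([433.6, 164.9]), array([ 51.7, 110.9]), np.float64(-78.2)]
pad [np.float64(158.0), array([236.8, 169. ]), array([682.2,  73.3]), array([ 43.4, 100.8]), np.float64(73.6)]
```

View pics/l_z.png

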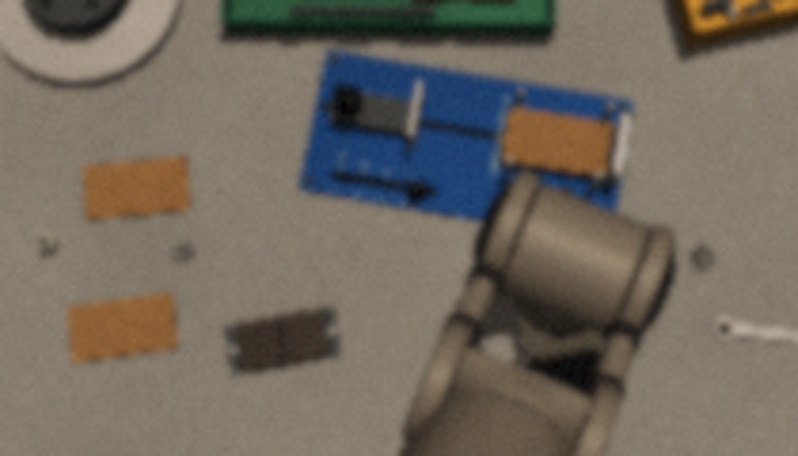

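View pics/l_ov_scene.png

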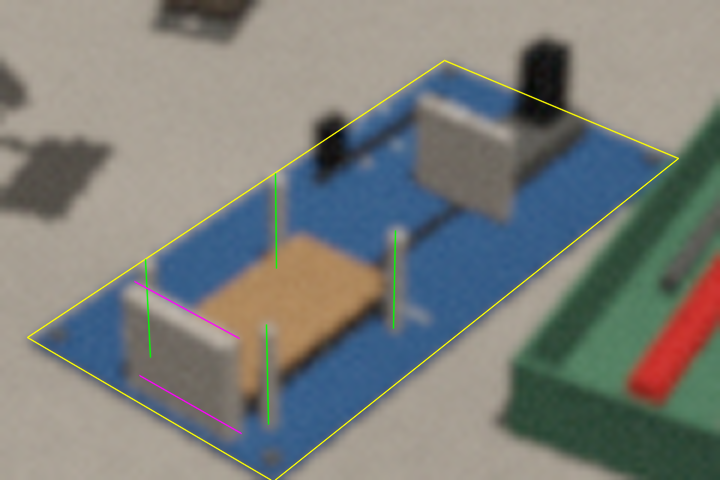

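Emit:
apply_moves:
  increments:
    - [0,0,0,0,3,0,1]
    - [0,0,0,0,8,0,1]
    - [0,0,0,0,14,0,1]
    - [0,0,0,-0.5,20,0,1]
    - [0,0,0,-1,24.5,0,1]
    - [0,0,0,-1.1,26.6,-1,1]
    - [0,0,0,-1.1,26.6,-4,1]
    - [0,0,0,-1.1,26.6,-8,1]
    - [0,0,0,-1.1,26.6,-12,1]
    - [0,0,0,-1.1,26.6,-14,1]
    - [0,0,0,-1.1,26.6,-14.6,1]
    - [0,0,0,-1.1,26.6,-14.6,1]

```text
clock: 22.18
eef_pos: [0.4345, 0.165, 0.1796]
tcp_rot: [0.549, 0.446, 0.549, -0.446]
wrist_force: [-0.7, 1.1, -0.1]
opening: 0.0918
```

```bash
python3 st.py;  python3 -c "
from h import *
im,K,V=snap('scene','n'); up(im,(210,110,310,210),6,'n_z')"
```

```text
t 22.175 tcp [0.4345 0.165  0.1796] grasp [0.4345 0.165  0.0206] jaw 11.77 tilt [-1.e-04 -0.e+00 -1.e+00] open 0.0918 F [-0.7   1.14 -0.14] own -241.1 153.8 bay -256.1 248.8 j [ 0.2   0.56  1.94  0.    0.64 -0.01]
```

View pics/n_z.png

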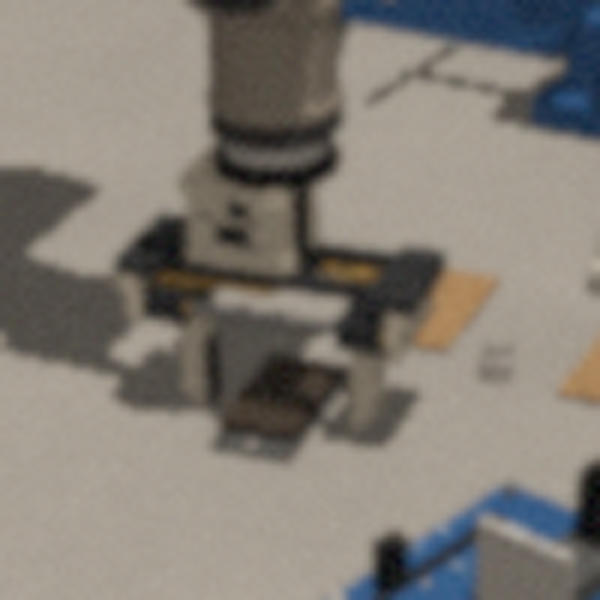

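Emit:
apply_moves:
  increments:
    - [0,0,0,0,0,0,0.5]
    - [0,0,0,0,0,0,0]
    - [0,0,0,0,0,0,0]
    - [0,0,0,0,0,0,0]
    - [0,0,0,0,0,0,0]
    - [0,0,0,0,0,2,0]
    - [0,0,0,0,0,5,0]
    - [0,0,0,0,0,9,0]
    - [0,0,0,0,0,12,0]
    - [0,0,0,0,0,14,0]
    - [0,0,0,0,0,14,0]

```text
clock: 23.6
eef_pos: [0.4342, 0.1648, 0.3205]
tcp_rot: [0.549, 0.447, 0.548, -0.445]
wrist_force: [0.2, 0.1, -3.9]
opening: 0.0513
```

```bash
python3 st.py
```

```text
t 23.6 tcp [0.4342 0.1648 0.3205] grasp [0.4345 0.1649 0.1615] jaw 11.78 tilt [ 2.4e-03  4.0e-04 -1.0e+00] open 0.0513 F [ 0.17  0.14 -3.93] own -241.0 153.7 bay -256.0 248.7 j [ 0.2   0.32  1.81 -0.    1.01 -0.01]
```

Emit:
apply_moves:
  increments:
    - [0,0,-2,1.5,-2,0,0]
    - [0,0,-5,4,-5,0,0]
    - [0,0,-9,7,-9,0,0]
    - [0,0,-13,10,-13.5,0,0]
    - [0,0,-17,13.5,-18,0,0]
    - [0,0,-21.4,17,-22.5,0,0]
    - [0,0,-21.4,19.5,-26,0,0]
    - [0,0,-21.4,20.7,-28,0,0]
    - [0,0,-21.4,21.1,-28.5,0,0]
    - [0,0,-21.4,21.1,-28.5,-2,0]
    - [0,0,-21.4,21.1,-28.5,-4,0]
    - [0,0,-21.4,21.1,-28.5,-4,0]
    - [0,0,-21.4,21.1,-28.5,-4,0]

```text
clock: 25.22
eef_pos: [0.6451, -0.1196, 0.2801]
tcp_rot: [0.457, 0.54, 0.456, -0.54]
wrist_force: [-0.1, -0.3, -1.9]
opening: 0.0511
```

```bash
python3 st.py;  python3 -c "
from h import *
im,K,V=snap('scene','o'); up(im,(220,150,340,260),6,'o_z')"
```

```text
t 25.225 tcp [ 0.6451 -0.1196  0.2801] grasp [ 0.6452 -0.1196  0.1211] jaw -9.58 tilt [ 3.e-04  1.e-04 -1.e+00] open 0.0511 F [-0.08 -0.25 -1.95] own 14.1 -91.6 bay -0.9 3.4 j [-0.3   0.69  1.29  0.    1.16 -0.13]
```

View pics/o_z.png

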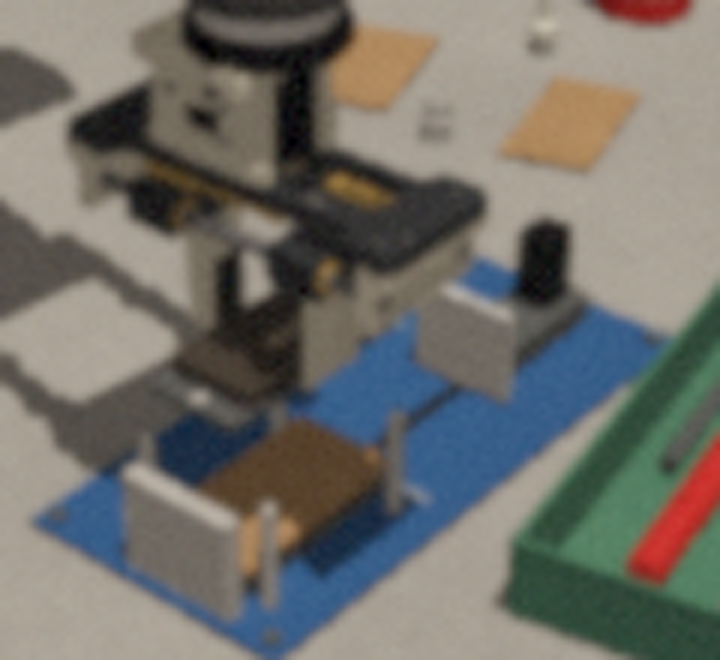

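```bash
python3 - <<'E'
from h import *
im,K,V=load('o','scene')
o=cv2.imread('pics/o_z.png')
for z in(.1005,.1065):
    pts=[cw(.015+a-.0009,-.095+.0034+b,z) for a,b in((-.026,-.058),(.026,-.058),(.026,.058),(-.026,.058))]
    q=(proj(pts,K,V)-[220,150]+.5)*6; cv2.polylines(o,[q.astype(np.int32)],True,(0,255,0),1,cv2.LINE_AA)
cv2.imwrite('pics/o_ov.png',cv2.resize(o[250:500,100:450],None,fx=2,fy=2))
E
```

```text
(no output)
```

View pics/o_ov.png

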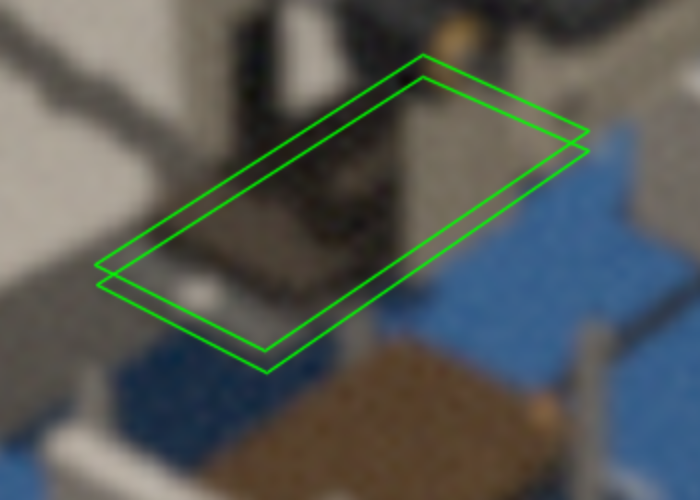

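Emit:
apply_moves:
  increments:
    - [0,0,0,0.05,-0.15,0,0]
    - [0,0,0,0.05,-0.15,-2,0]
    - [0,0,0,0.05,-0.15,-4,0]
    - [0,0,0,0.05,-0.15,-5.5,0]
    - [0,0,0,0.05,-0.15,-6.6,0]
    - [0,0,0,0.05,-0.15,-7.2,0]
    - [0,0,0,0.05,-0.15,-7.4,0]
    - [0,0,0,0.05,-0.15,-7.4,0]

```text
clock: 26.28
eef_pos: [0.6458, -0.1218, 0.2062]
tcp_rot: [0.457, 0.54, 0.456, -0.54]
wrist_force: [0.7, -0.5, -3.9]
opening: 0.0512
```

```bash
python3 st.py
```

```text
t 26.275 tcp [ 0.6458 -0.1218  0.2062] grasp [ 0.6459 -0.1218  0.0472] jaw -9.62 tilt [ 1.e-03 -3.e-04 -1.e+00] open 0.0512 F [ 0.73 -0.5  -3.89] own 15.3 -93.7 bay 0.3 1.3 j [-0.3   0.77  1.35 -0.    1.02 -0.14]
```

Emit:
apply_moves:
  increments:
    - [0,0,0,0,0,-0.1,0]
    - [0,0,0,0,0,-0.1,0]
    - [0,0,0,0,0,-0.1,0.4]
    - [0,0,0,0,0,-0.1,0.75]
    - [0,0,0,0,0,-0.1,0.75]
    - [0,0,0,0,0,2,0.75]
    - [0,0,0,0,0,6,0.75]
    - [0,0,0,0,0,10,0.6]
    - [0,0,0,0,0,12,0.6]
    - [0,0,0,-5,2,13,0.6]
    - [0,0,0,-10,5,13,0.6]
    - [0,0,0,-15,9,13,0.6]
    - [0,0,0,-20,12,13,0.6]
    - [0,0,0,-20,12,13,0.6]
    - [0,0,0,-20,12,13,0.6]

```text
clock: 28.15
eef_pos: [0.4463, -0.0019, 0.3363]
tcp_rot: [0.457, 0.541, 0.456, -0.54]
wrist_force: [-0.2, -0.3, 0.2]
opening: 0.0553
```

```bash
python3 st.py; python3 m.py q; python3 ov.py q; python3 blk.py q .042
```

```text
t 28.15 tcp [ 0.4463 -0.0019  0.3363] grasp [ 0.4467 -0.0019  0.1773] jaw -9.6 tilt [ 2.4e-03 -5.0e-04 -1.0e+00] open 0.0553 F [-0.17 -0.32  0.17] own -201.2 -8.7 bay -216.2 86.3 j [-0.18  0.27  1.83 -0.    1.03 -0.01]
sheet [np.float64(415.0), array([171.7, 225.7]), array([447.6, 333.9]), array([ 63.8, 116.4]), np.float64(-81.4)]
sheet [np.float64(383.0), array([175.4, 188.9]), array([597.1, 329.2]), array([ 63.7, 114.9]), np.float64(-84.2)]
pad [np.float64(160.5), array([236.7, 169. ]), array([681.9,  75.9]), array([44., 99.]), np.float64(75.3)]
bay mm -6.894401233438538 -0.976143535555579 113.1571273803711 56.86730194091797 80.67266845703125
```

View pics/q_ov_top.png

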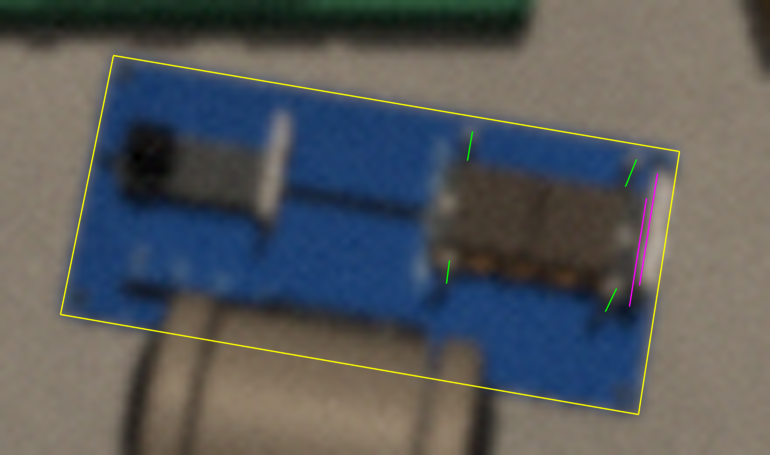

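View pics/q_ov_scene.png

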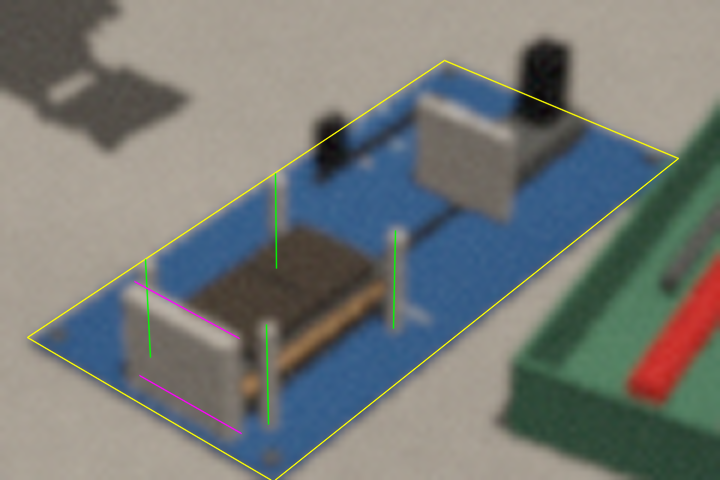

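View pics/q_top.png

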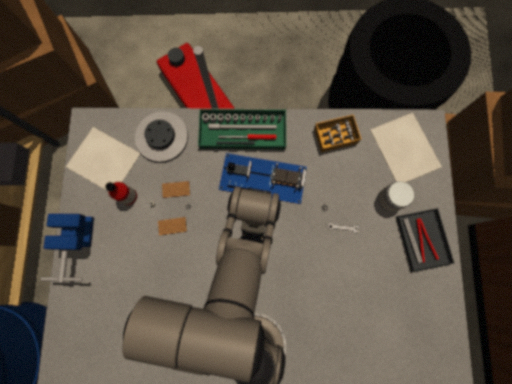

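```bash
python3 -c "
from h import *
im,K,V=load('q','top'); p=ray((210+535.5/7,145+221/7),K,V,.042)[0][:2]-C0; print(p@CX*1000-15,p@CY*1000+95)
q=proj([cw(.015+a,-.095+b,.042) for a,b in((-.025,-.046),(.025,-.046),(.025,.046),(-.025,.046))],K,V);print((q-[210,145]+.5)*7)"
```

```text
-2.9212636769655482 0.9095834189323853
[[614.44648974 275.58105882]
 [627.87993776 191.66196976]
 [469.04459506 164.70781416]
 [454.52405575 248.21459463]]
```

Emit:
apply_moves:
  increments:
    - [0,0,0,2,1,0,0.6]
    - [0,0,0,6,3,0,0.6]
    - [0,0,0,11,5,0,0.6]
    - [0,0,0,16,7,0,0.6]
    - [0,0,0,20,9,0,0.6]
    - [0,0,0,23.5,10,0,0.6]
    - [0,0,0,23.5,10,-2,0.6]
    - [0,0,0,23.5,10,-5,0.6]
    - [0,0,0,23.5,10,-5,0.6]
    - [0,0,0,23.5,10,-5,0.6]

```text
clock: 29.5
eef_pos: [0.6813, 0.0979, 0.2864]
tcp_rot: [0.456, 0.541, 0.456, -0.54]
wrist_force: [-0.0, -0.5, 0.1]
opening: 0.0553
```

```bash
python3 st.py;  python3 -c "
from h import *
im,K,V=snap('scene','r'); up(im,(220,120,340,240),6,'r_z')"
```

```text
t 29.5 tcp [0.6813 0.0979 0.2864] grasp [0.6815 0.0979 0.1274] jaw -9.65 tilt [ 0.0013  0.     -1.    ] open 0.0553 F [-0.01 -0.46  0.1 ] own 13.7 128.9 bay -1.3 223.9 j [ 0.03  0.74  1.17 -0.    1.23  0.2 ]
```

View pics/r_z.png

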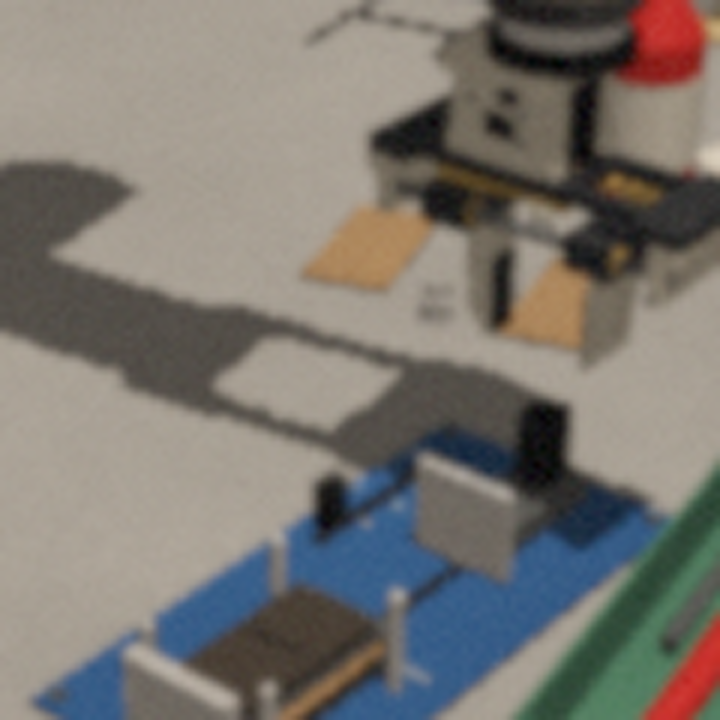

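Emit:
apply_moves:
  increments:
    - [0,0,0,0.1,0,-3,0.6]
    - [0,0,0,0.1,0,-6,0.6]
    - [0,0,0,0.1,0,-7.1,0.6]
    - [0,0,0,0.1,0,-7.1,0.6]
    - [0,0,0,0.1,0,-7.1,0.3]
    - [0,0,0,0.1,0,-7.1,0]
    - [0,0,0,0.1,0,-7.1,0]
    - [0,0,0,0.1,0,-7.1,0]
    - [0,0,0,0.1,0,-7.1,0]

```text
clock: 30.68
eef_pos: [0.6821, 0.0982, 0.2152]
tcp_rot: [0.457, 0.541, 0.456, -0.54]
wrist_force: [3.6, 0.0, -0.6]
opening: 0.022
```

```bash
python3 st.py
```

```text
t 30.675 tcp [0.6821 0.0982 0.2152] grasp [0.6824 0.0982 0.0562] jaw -9.63 tilt [ 0.0022 -0.     -1.    ] open 0.022 F [ 3.59  0.03 -0.58] own 14.6 129.3 bay -0.4 224.3 j [ 0.03  0.81  1.23 -0.    1.09  0.2 ]
```

Emit:
apply_moves:
  increments:
    - [0,0,0,-0.1,-0.8,0,0]
    - [0,0,0,-0.3,-1.9,0,0]
    - [0,0,0,-0.5,-3,0,0]
    - [0,0,0,-0.7,-4.2,0,0]
    - [0,0,0,-0.9,-5.4,0,0]
    - [0,0,0,-1.1,-6.5,0,0]
    - [0,0,0,-1.3,-7.5,0,0]
    - [0,0,0,-1.4,-8.2,0,0]
    - [0,0,0,-1.45,-8.5,0,0]
    - [0,0,0,-1.45,-8.5,0,0]
    - [0,0,0,-1.45,-8.5,0,0]

```text
clock: 32.05
eef_pos: [0.6674, 0.012, 0.2152]
tcp_rot: [0.457, 0.541, 0.455, -0.54]
wrist_force: [5.4, -2.7, 0.5]
opening: 0.0218
```

```bash
python3 st.py; python3 m.py s; python3 ov.py s
```

```text
t 32.05 tcp [0.6674 0.012  0.2152] grasp [0.6678 0.0118 0.0562] jaw -9.66 tilt [ 0.0022 -0.001  -1.    ] open 0.0218 F [ 5.39 -2.72  0.51] own 14.5 41.7 bay -0.5 136.7 j [-0.1   0.78  1.31 -0.    1.05  0.07]
sheet [np.float64(387.0), array([175.4, 188.9]), array([597.5, 329.2]), array([ 64.5, 114.8]), np.float64(-84.3)]
```

View pics/s_ov_scene.png

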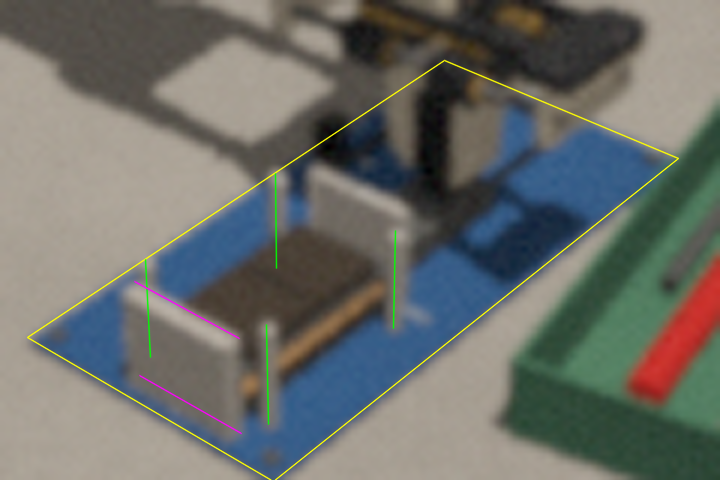

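View pics/s_ov_top.png

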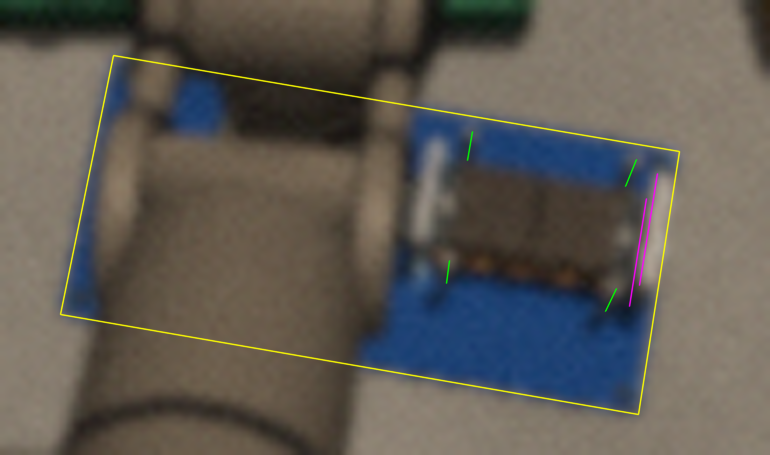

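```bash
python3 - <<'E'
from h import *
# profile along own y at z=.061 averaged over own x in 0..30 : find bright stripe
for t in("a","q","s"):
    im,K,V=load(t,"top"); g=im.astype(np.float32).mean(2); sat=im[...,0].astype(np.float32)-im[...,2]
    for nm,r in(("fence",(-.11,.08)),("stop",(-.175,-.14))):
        ys=np.arange(r[0],r[1],.0005); prof=[]
        for y in ys:
            q=proj([cw(x,y,.061) for x in np.linspace(-.008,.038,24)],K,V).astype(np.float32)
            prof.append(cv2.remap(g,q[:,:1],q[:,1:],cv2.INTER_LINEAR).mean())
        prof=np.array(prof); 
        i=prof.argmax(); th=(prof[i]+np.median(prof))/2
        k=abs(ys-ys[i])<.008; w=np.clip(prof[k]-th,0,None); print(t,nm,"centre own y mm",(w@ys[k]/w.sum()*1000).round(2),prof[i].round(0),th.round(0))
E
```

```text
a fence centre own y mm -63.72 130.0 96.0
a stop centre own y mm -160.01 158.0 142.0
q fence centre own y mm 59.46 123.0 92.0
q stop centre own y mm -160.12 156.0 140.0
s fence centre own y mm -29.1 129.0 103.0
s stop centre own y mm -160.06 155.0 140.0
```

Emit:
apply_moves:
  increments:
    - [0,0,0,0,0,0,0.3]
    - [0,0,0,0,0,0,0.6]
    - [0,0,0,0,0,0,0.6]
    - [0,0,0,0,0,2,0.6]
    - [0,0,0,0,0,6,0.6]
    - [0,0,0,0,0,10,0.6]
    - [0,0,0,-5,-2,12,0.6]
    - [0,0,0,-10,-5,12,0.6]
    - [0,0,0,-15,-9,12,0.6]
    - [0,0,0,-20,-14,12,0.6]
    - [0,0,0,-23,-17,12,0.6]
    - [0,0,0,-23,-17,12,0.6]
    - [0,0,0,-23,-17,12,0.6]

```text
clock: 33.78
eef_pos: [0.4373, -0.1567, 0.335]
tcp_rot: [0.456, 0.541, 0.456, -0.54]
wrist_force: [0.7, 0.3, 1.1]
opening: 0.0553
```

```bash
python3 st.py; python3 m.py u; python3 ov.py u; python3 -c "
from h import *
im,K,V=load('u','top'); up(im,(215,150,275,195),13,'u_t')
im,K,V=load('u','scene'); up(im,(260,180,320,220),13,'u_s')"
```

```text
t 33.775 tcp [ 0.4373 -0.1567  0.335 ] grasp [ 0.4374 -0.1567  0.176 ] jaw -9.66 tilt [ 8.e-04 -0.e+00 -1.e+00] open 0.0553 F [0.72 0.29 1.09] own -184.5 -162.8 bay -199.5 -67.8 j [-0.51  0.31  1.79  0.    1.05 -0.34]
sheet [np.float64(418.5), array([171.7, 225.7]), array([447.5, 334.1]), array([ 63.7, 116. ]), np.float64(-81.4)]
sheet [np.float64(387.0), array([175.4, 188.9]), array([597.3, 329. ]), array([ 63.8, 114.8]), np.float64(-83.7)]
```

View pics/u_t.png

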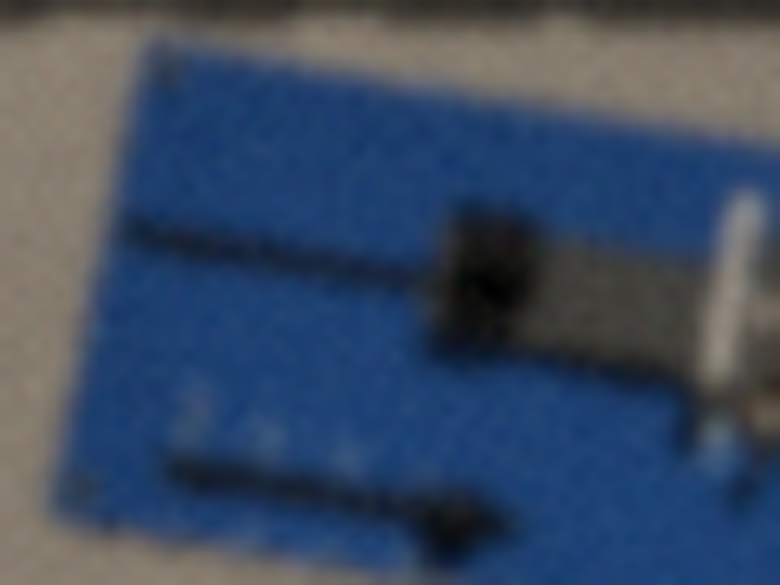

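View pics/u_s.png

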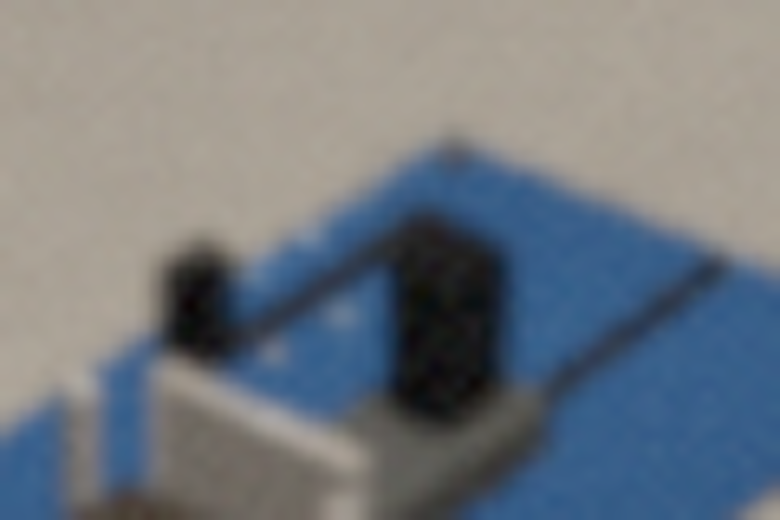

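View pics/u_ov_scene.png

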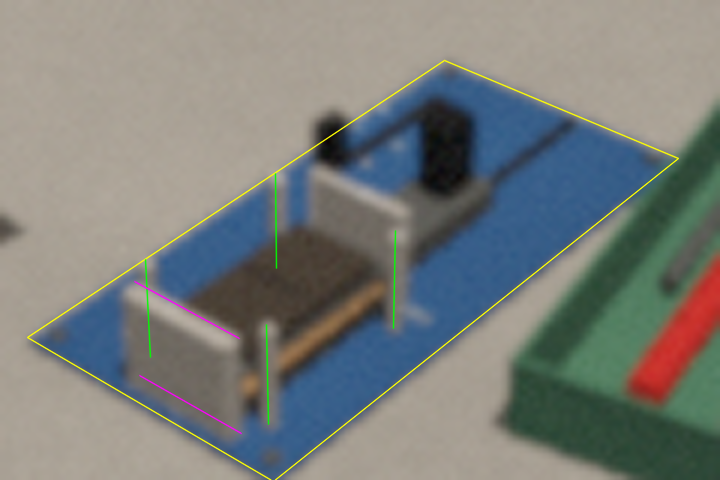

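```bash
python3 - <<'E'
from h import *
im,K,V=load("u","top")
def own(x,y,z,f=13,o=(215,150)):
    p=ray((o[0]+(x+.5)/f-.5,o[1]+(y+.5)/f-.5),K,V,z)[0][:2]-C0; return (p@CX*1000).round(1),(p@CY*1000).round(1)
for n,p in dict(p4=(193,415),p3=(262,438),p2=(345,460),p1=(425,478)).items(): print(n,own(*p,.005))
print("slot end",own(165,465,.005),"other",own(515,520,.005)); print("slide top?",own(450,512,.0365),own(445,525,.02))
# tick contrast profile along own y for several own x offsets
w=cv2.createCLAHE(4,(4,4)); s=np.minimum(im[...,2],im[...,1]).astype(np.float32)
for xs in((-.048,-.040),(-.082,-.070)):
    ys=np.arange(.0,.17,.0025);pr=[]
    for y in ys:
        q=proj([cw(x,y,.005) for x in np.linspace(*xs,9)],K,V).astype(np.float32); pr.append(cv2.remap(s,q[:,:1],q[:,1:],cv2.INTER_LINEAR).mean())
    print(xs,[(round(y*1000,1),round(float(v))) for y,v in zip(ys,pr)])
im,K,V=load("u","scene")
for n,p in dict(a=(340,315),b=(272,352),o1=(310,238),o2=(255,270)).items(): print(n,own(*p,.005,13,(260,180)))
def o2(x,y,z):
    return own(x,y,z,13,(260,180))
print("slide top scene",o2(203,255,.0365))
E
```

```text
p4 (np.float64(-39.0), np.float64(131.5))
p3 (np.float64(-42.5), np.float64(108.7))
p2 (np.float64(-45.0), np.float64(81.7))
p1 (np.float64(-46.3), np.float64(55.9))
slot end (np.float64(-56.4), np.float64(137.0)) other (np.float64(-54.7), np.float64(25.7))
slide top? (np.float64(-62.3), np.float64(43.9)) (np.float64(-63.1), np.float64(45.9))
(-0.048, -0.04) [(np.float64(0.0), 30), (np.float64(2.5), 28), (np.float64(5.0), 28), (np.float64(7.5), 28), (np.float64(10.0), 28), (np.float64(12.5), 29), (np.float64(15.0), 31), (np.float64(17.5), 31), (np.float64(20.0), 28), (np.float64(22.5), 27), (np.float64(25.0), 28), (np.float64(27.5), 29), (np.float64(30.0), 29), (np.float64(32.5), 28), (np.float64(35.0), 28), (np.float64(37.5), 27), (np.float64(40.0), 27), (np.float64(42.5), 28), (np.float64(45.0), 29), (np.float64(47.5), 29), (np.float64(50.0), 31), (np.float64(52.5), 36), (np.float64(55.0), 37), (np.float64(57.5), 36), (np.float64(60.0), 35), (np.float64(62.5), 33), (np.float64(65.0), 29), (np.float64(67.5), 27), (np.float64(70.0), 29), (np.float64(72.5), 33), (np.float64(75.0), 38)
[... 2107 characters left out ...]
0), 58), (np.float64(122.5), 57), (np.float64(125.0), 57), (np.float64(127.5), 57), (np.float64(130.0), 58), (np.float64(132.5), 58), (np.float64(135.0), 58), (np.float64(137.5), 59), (np.float64(140.0), 59), (np.float64(142.5), 58), (np.float64(145.0), 57), (np.float64(147.5), 54), (np.float64(150.0), 50), (np.float64(152.5), 53), (np.float64(155.0), 57), (np.float64(157.5), 60), (np.float64(160.0), 63), (np.float64(162.5), 66), (np.float64(165.0), 72), (np.float64(167.5), 81)]
a (np.float64(-46.3), np.float64(81.3))
b (np.float64(-49.1), np.float64(56.9))
o1 (np.float64(-74.9), np.float64(105.0))
o2 (np.float64(-76.3), np.float64(83.8))
slide top scene (np.float64(-60.4), np.float64(43.1))
```

Emit:
apply_moves:
  increments:
    - [0,0,0,1.5,2,0,0.35]
    - [0,0,0,5,6,0,0.35]
    - [0,0,0,9,11,0,0.35]
    - [0,0,0,13,15.5,0,0.35]
    - [0,0,0,15.5,18.4,0,0.35]
    - [0,0,0,15.5,18.4,-3,0.35]
    - [0,0,0,15.5,18.4,-7,0.35]
    - [0,0,0,15.5,18.4,-9,0.35]
    - [0,0,0,15.5,18.4,-9,0.35]
    - [0,0,0,15.5,18.4,-9,0.35]

```text
clock: 35.12
eef_pos: [0.5926, 0.028, 0.2455]
tcp_rot: [0.457, 0.54, 0.456, -0.54]
wrist_force: [0.4, -0.1, 0.3]
opening: 0.0321
```

```bash
python3 st.py;  python3 -c "
from h import *
im,K,V=snap('scene','v'); up(im,(230,130,330,220),7,'v_z')"
```

```text
t 35.125 tcp [0.5926 0.028  0.2455] grasp [0.5928 0.028  0.0865] jaw -9.55 tilt [ 1.5e-03 -1.0e-04 -1.0e+00] open 0.0321 F [ 0.36 -0.11  0.29] own -62.1 45.2 bay -77.1 140.2 j [-0.08  0.63  1.53  0.    0.99  0.08]
```

View pics/v_z.png

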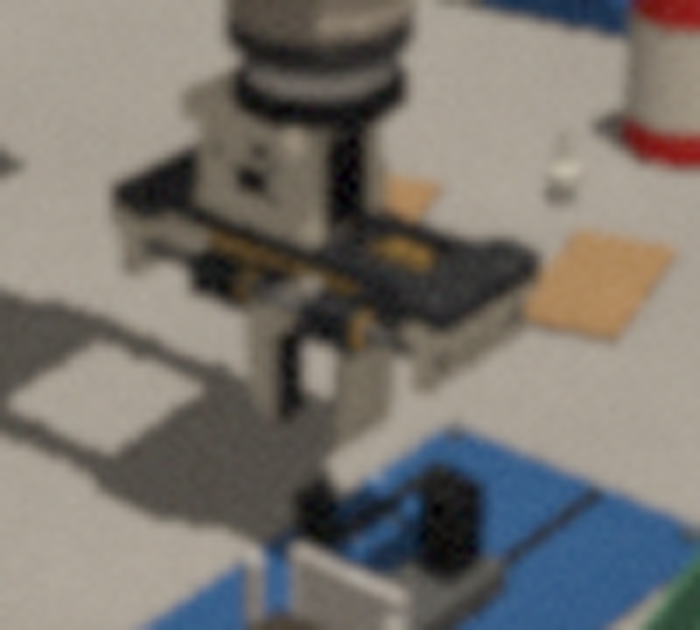

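Emit:
apply_moves:
  increments:
    - [0,0,0,0,0,-1.5,0.35]
    - [0,0,0,0,0,-3,0.35]
    - [0,0,0,0,0,-4.5,0.35]
    - [0,0,0,0,0,-5.2,0.35]
    - [0,0,0,0,0,-5.2,0.35]
    - [0,0,0,0,0,-5.2,0.2]
    - [0,0,0,0,0,-5.2,0]
    - [0,0,0,0,0,-5.2,0]
    - [0,0,0,0,0,-5.2,0]

```text
clock: 36.3
eef_pos: [0.5922, 0.0273, 0.1933]
tcp_rot: [0.457, 0.54, 0.456, -0.54]
wrist_force: [-0.2, -0.9, 3.3]
opening: 0.0136
```

```bash
python3 st.py;  python3 -c "
from h import *
im,K,V=snap('scene','w'); up(im,(230,140,330,220),7,'w_z')"
```

```text
t 36.3 tcp [0.5922 0.0273 0.1933] grasp [0.5924 0.0273 0.0343] jaw -9.62 tilt [ 1.e-03 -1.e-04 -1.e+00] open 0.0136 F [-0.18 -0.91  3.3 ] own -62.4 44.4 bay -77.4 139.4 j [-0.08  0.7   1.57 -0.    0.88  0.08]
```

View pics/w_z.png

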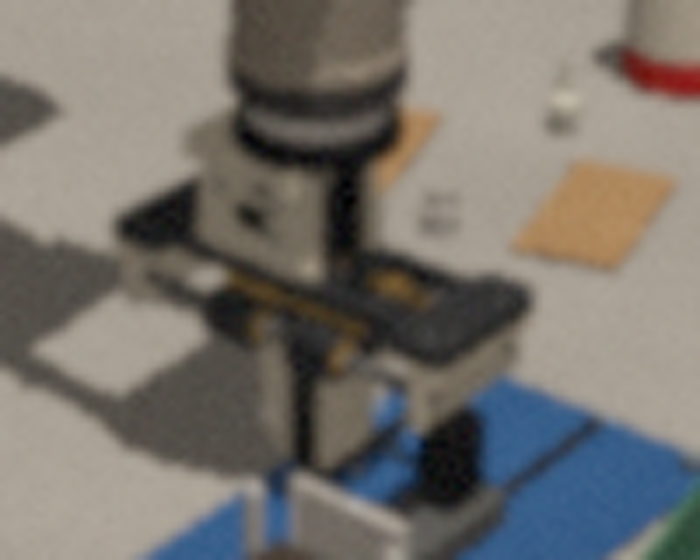

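Emit:
apply_moves:
  increments:
    - [0,0,0,0.1,0.6,0,0]
    - [0,0,0,0.2,1.2,0,0]
    - [0,0,0,0.3,1.8,0,0]
    - [0,0,0,0.4,2.4,0,0]
    - [0,0,0,0.5,3,0,0]
    - [0,0,0,0.6,3.5,0,0]
    - [0,0,0,0.6,3.5,0,0]
    - [0,0,0,0.6,3.5,0,0]

```text
clock: 37.35
eef_pos: [0.5983, 0.0631, 0.1932]
tcp_rot: [0.456, 0.541, 0.456, -0.54]
wrist_force: [-1.1, -0.1, 5.8]
opening: 0.0138
```

```bash
python3 st.py
```

```text
t 37.35 tcp [0.5983 0.0631 0.1932] grasp [0.5984 0.0632 0.0342] jaw -9.6 tilt [ 1.1e-03  6.0e-04 -1.0e+00] open 0.0138 F [-1.15 -0.09  5.79] own -62.4 80.8 bay -77.4 175.8 j [-0.02  0.71  1.54  0.    0.89  0.14]
```

Emit:
apply_moves:
  increments:
    - [0,0,0,0,0,0,0.2]
    - [0,0,0,0,0,0,0.35]
    - [0,0,0,0,0,0,0.35]
    - [0,0,0,0,0,2,0.35]
    - [0,0,0,0,0,6,0.35]
    - [0,0,0,0,0,10,0.35]
    - [0,0,0,-3,-3,14,0.35]
    - [0,0,0,-7,-8,14,0.35]
    - [0,0,0,-11,-13,14,0.35]
    - [0,0,0,-15,-18,14,0.35]
    - [0,0,0,-15,-21,14,0.35]
    - [0,0,0,-15,-21,14,0.35]
    - [0,0,0,-15,-21,14,0.35]

```text
clock: 38.98
eef_pos: [0.4481, -0.1474, 0.3326]
tcp_rot: [0.456, 0.54, 0.456, -0.54]
wrist_force: [-0.1, 0.6, -0.7]
opening: 0.0324
```

```bash
python3 st.py; python3 m.py x; python3 -c "
from h import *
im,K,V=load('x','top'); up(im,(215,150,275,195),13,'x_t')
im,K,V=load('x','scene'); up(im,(220,180,340,260),6,'x_s')
q=proj([cw(-.062,.080,.0365),cw(-.062,.080,.0065),cw(-.042,.080,.005),cw(-.082,.080,.005)],K,V);print((q-[220,180]+.5)*6)
im,K,V=load('x','top')
q=proj([cw(-.062,.080,.0365),cw(-.062,.080,.0065),cw(-.042,.080,.005),cw(-.082,.080,.005)],K,V);print((q-[215,150]+.5)*13)"
```

```text
t 38.975 tcp [ 0.4481 -0.1474  0.3326] grasp [ 0.4481 -0.1474  0.1736] jaw -9.64 tilt [-1.e-04  4.e-04 -1.e+00] open 0.0324 F [-0.11  0.62 -0.74] own -175.6 -151.9 bay -190.6 -56.9 j [-0.48  0.32  1.77  0.    1.05 -0.31]
sheet [np.float64(415.5), array([171.8, 225.7]), array([447.5, 334.3]), array([ 63.8, 115.6]), np.float64(-81.4)]
sheet [np.float64(387.0), array([175.5, 188.9]), array([597.4, 329.5]), array([ 64.2, 114.7]), np.float64(-85.1)]
[[374.26455797  88.96321488]
 [373.64931995 134.38867568]
 [401.85369336 149.35393156]
 [345.90160233 124.13911891]]
[[334.94165864 491.60214224]
 [340.45065837 512.60539142]
 [352.52937079 452.34975329]
 [328.84556399 575.25647866]]
```

View pics/x_t.png

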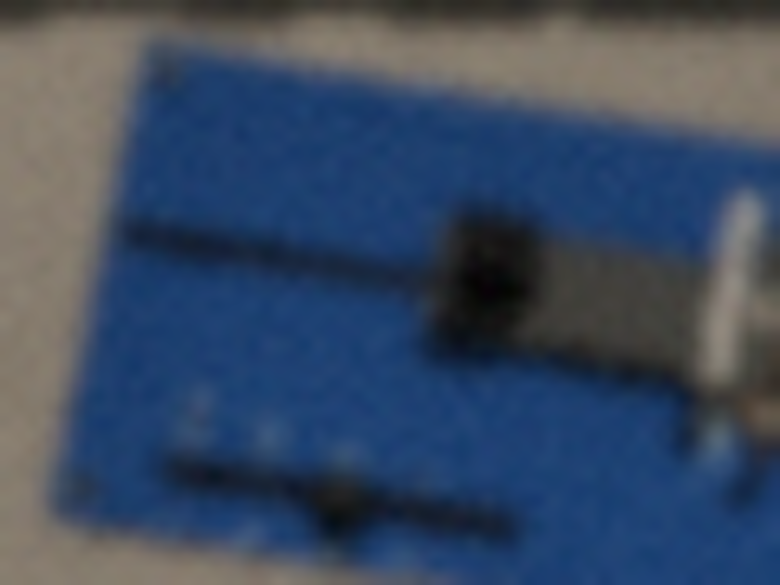

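View pics/x_s.png

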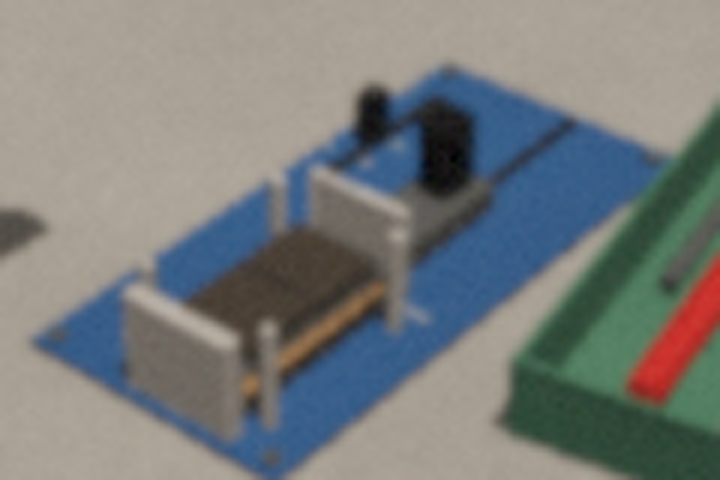

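```bash
python3 - <<'E'
from h import *
im,K,V=load("x","top"); g=im.astype(np.float32).mean(2)
ys=np.arange(-.05,-.01,.0005)
p=np.array([cv2.remap(g,*[proj([cw(x,y,.061) for x in np.linspace(-.008,.038,24)],K,V).astype(np.float32)[:,i:i+1] for i in(0,1)],cv2.INTER_LINEAR).mean() for y in ys])
th=(p.max()+np.median(p))/2;w=np.clip(p-th,0,None);print("fence plate centre",w@ys/w.sum()*1000,"nominal -30 (+1.5 bias)")
s=np.minimum(im[...,2],im[...,1]).astype(np.float32)
# block top brightness rectangle check: predicted corner vs. scene
from plant import sign_off
print(sign_off())
E
```

```text
fence plate centre -29.03173098410246 nominal -30 (+1.5 bias)
the job is handed in; nothing more can be done
None
```

I packed both pads that were on the bench and handed the job in at about 39 s of the 210 s allowed; the sign-off gives no verdict.

**What I did:**
- **Fence:** I pulled it fully back until it met its stop at about 9 N.
- **Stack:** I stacked pad, sheet, pad in the bay. The other two sheets stayed flat and unmoved on the bench.
- **Finish:** I brought the fence forward to the white line and set the count slide to the two-pip tick.

**Last checks:**
- **Fence face:** the picture puts it within about 1–2 mm of the line.
- **Count slide:** it sits at 80 mm along the cradle. The two-pip tick reads 80–82 mm, so it is within about 2 mm.
- **Top pad:** its block looks level and square, about 3 mm off the bay's centre across and 1 mm along. That was read from corners picked by eye. The automatic measurement gave −7 mm across, because its mask also took in the sheet's edge; both figures are within tolerance.
- **Bystanders:** the oil bottle and the tin were still standing, and the gripper was clear of everything.

**Doubts:** the one-pip tick shows only faintly in the pictures. I chose the two-pip tick from the 25 mm tick spacing and the ends of the slot. I saw no pad knocked aside and no slackening of the grip.

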